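Find the foot sleeve that fits the stand's leg

TASK

The little round stand lies upside down and one of its three splayed legs has lost its foot. Try the two spare foot sleeves on that bare leg, without forcing them: leave the one that slides fully home down to the leg's shoulder there, stand the one that stops short upright in the open drawer, and slide the drawer fully shut. Leave the mug, power bank and earphone case where they are.

Things in the scene. Friction and masses are not known exactly. Their poses are not given: they have to be found in the camera images.
- sleeve_a: spare foot sleeve: plain aluminium tube, 41 across, 95 long, flat closed top, mouth 29 wide at the bottom; starts standing on the desk, mouth down. Origin at the mouth's centre, z along the tube to the closed top. A loose captive packing slug hides inside; in one of the two sleeves (either, at random) it is too long and that sleeve stops on the leg about 25 short of home
- sleeve_b: the other spare foot sleeve, alike in look and weight, same size and axes; which of the two fits can only be found by trying
- leg: bare wooden leg, pointing roughly to the robot, of the upside-down stand (fixed; disc 190 wide, 22 thick, legs splayed 30 degrees from vertical; the other two wear sleeves). Origin: centre of the leg's shoulder, a collar 41 wide, 48 above the desk; z outwards and up along the leg. Pin above the shoulder 26 wide, 65 long, last 12 tapering to 16. Home: mouth on the shoulder
- unit_drawer0 (a joint): how far the drawer of the small white desk drawer unit is open, in m; 0 is shut, starts 0.11 to 0.13 open. The unit (fixed) is 200 deep, 200 wide, 150 high, open drawer towards the robot. A push of a few newtons slides it.
- drawer_floor (a point): centre of the drawer's inner floor, 22 above the desk; x points into the unit (the drawer opens to -x), z up. Inside 155 along x, 158 along y; side walls rise 106 above the floor, the front panel 114; the panel's outer face lies 98 in front of this point
- unit_drawer0_handle (a point): middle of the drawer's bar handle (11 thick, 100 long, along the drawer's y), 35 in front of the front panel's outer face, 112 above the desk; same axes as drawer_floor
- mug: white mug, 80 wide, 85 high, origin at the centre of its underside; leave it alone
- power_bank: grey metal power bank lying flat, 70 x 140 x 15, origin at the centre of its underside; leave it alone
- case: round white earphone case, 62 wide, 24 high, origin at the centre of its underside; leave it alone
Not all that is in view belongs to the job. Leave any yellow look-alike of the sleeve_b alone.

How it is judged:
By the outcome, as a careful person would: the job done as asked, in the order asked, and still so for the second after the job is handed in, with the robot touching nothing.
It also fails if it takes over 72 s, if anything falls off the work surface, if the arm or the gripper's body presses on something with over 40 N, if the wrist force passes 120 N, or if a joint passes its speed limit or range.

ROBOT

A 6-joint arm with a two-finger parallel gripper is mounted at the origin on the work surface. World frame = base frame: x ahead of the robot, y to its left, z up, the work surface at z = 0. Lengths are in m, angles in rad, forces in N, time in s.
With the tool pointing down it reaches from about 0.275 to 0.75 m from the base axis. Payload 10.2 kg.
Tool frame: the origin (TCP) lies at the very end of the fingers, on their centre line; the grasp point (between the pads) lies 19 mm behind it; z points along the fingers, y is the direction in which the jaws open and shut (so a half turn about z gives the same grasp; the last joint's range is limited). The gripper opens to 85 mm and grips with 20 to 120 N. Pads are 22 mm wide; open, the fingers measure 114 mm over their backs; the gripper's body (76 mm by 85 mm) begins 54 mm behind the grasp point. The pads swing forward as they close: fully open they stand 13 mm farther back than shut.
Start: joints at [-1.557, 0.313, 1.498, -0, 1.331, -0.223], TCP at [0.123, -0.51, 0.198] pointing down, gripper open.
Joint ranges: [-2.94, 2.94], [-0.97, 2.17], [0.19, 2.56], [-1.23, 4.37], [0.02, 3.11], [-2.88, 2.88]. Speed limits (rad/s): [2.39, 2.39, 3.01, 3.14, 3.14, 3.14].

INTERFACE

Orientations are given as a unit quaternion [w, x, y, z].
In Python, from bench import env gives the robot as it stands.
- The arm moves only by the tool step_arm, never from a script. Its argument "rows" is a list of rows, each a list of 2 entries, a list of its own where there are three numbers: the shift along the tool's x, y, z as a fraction of full scale, then the turn, a rotation vector about the tool's x, y, z as a fraction of full scale. A call has 1 to 5 rows; each row shifts and turns the commanded pose from where the row before left it, along the tool's axes as they then stand; what a row does not reach is not made up. Full scale, the value 1, is 0.025 m for a shift and 6 degrees for a turn. A row lasts 1/10 s, in which the tool goes at most 50 mm and 8.59 degrees, less where a joint would pass 70% of its speed; a pose out of reach is approached as far as the arm can. A call with a number of a shift or a turn outside -1 to 1 is refused whole. A call with a gripper value outside its range is refused whole. "hand" is the closure, from -1 (fully open) to 1 (shut), set as the call begins (left out, the last holds). The fingers move at their own pace and stop on an object; "force" is the grip in N (left out, the last holds). Time passes only in rows, so rows that do not move let the fingers close. It gives the time, the measured TCP pose, the force and the opening at its end, in the units of the state.
- env.sense(): the state, without advancing time (a new reading comes with each control period).
- env.read_camera(name): name is "scene" or "side" or "wrist"; returns a dict with "color" (420x560x3 uint8, red, green, blue), "intrinsics" (3x3 intrinsics, pixels), "D" ([k1, k2, p1, p2, k3] as OpenCV has them; the pictures are not rectified), "xyz" and "attitude" of the camera in the world; the wrist camera has in their place "tool_from_camera" (4x4, takes a point from camera to tool coordinates, whose origin is the TCP and whose axes are the flange's). Camera axes: x right, y up, looking along -z (the intrinsics and any distortion apply to the point x, -y, -z); pixel columns grow to the right and rows downward; lengths in m; the calibration is good to about 2 mm. A picture is of the moment at which its call begins: read the wrist's pose just before it. There is no depth.
- env.job_done(): hands the job in, once; it reports no verdict.
The state is a dict: "clock": time; "joints": joint angles; "qd": joint speeds; "joint_torque": joint torques, N m; "ee_pos": TCP position; "eef_rot": TCP orientation; "wrist_force": force on the tool from outside, world axes, zero at the start; "ft_torque": the same for the moment, N m; "width": opening from 0.0 (shut) to 1.0 (fully open).
Only numpy, scipy, OpenCV 4.12 (cv2) and the standard library are available. Lean on these libraries where they do the work, as an engineer would, in place of code of your own. Each camera call takes 0.05 s, during which the arm holds its last target.

## Working session

There is one attempt and no reset: what is moved stays moved. The work goes in short steps, Python scripts to look and compute and a tool call to move; the robot and the scene stay as the last step left them, time stands still between calls to the robot, and variables do not carry over. Pictures are saved under pics/ and viewed, and the job is handed in when it is done.

Besides the shell and the picture viewer there is one more tool, called after "Emit:" as name(argument=value, ...) on one line, values as JSON. step_arm: Moves the arm, as the interface text tells. Shift numbers are shares of 0.025 m and turn numbers shares of 6 degrees, none past 1 either way. Its arguments: {"type":"object","properties":{"rows":{"type":"array","items":{"type":"array"}},"hand":{"type":"number"},"force":{"type":"number"}},"required":["rows"]}

```bash
mkdir -p pics; ls
python3 - <<'E'
from bench import env
import cv2
print(env.sense())
for n in ["scene","side","wrist"]:
    r=env.read_camera(n)
    cv2.imwrite(f"pics/{n}0.png",r["color"][:,:,::-1])
    print(n,{k:v for k,v in r.items() if k!="color"})
E
```

```text
pics
{'clock': 0.0, 'joints': array([-1.55740972e+00,  3.13411568e-01,  1.49846635e+00, -1.11572117e-05,
        1.33099172e+00, -2.23391980e-01]), 'qd': array([-0.00154863,  0.00022556, -0.00100612, -0.00036496,  0.0001306 ,
       -0.00138767]), 'joint_torque': array([-2.04847056e-03, -4.12263644e+01, -2.59745264e+01, -2.89506679e-04,
        4.10030087e-03,  1.15708019e-06]), 'ee_pos': array([ 0.12313536, -0.51003694,  0.19714375]), 'eef_rot': array([-6.35541891e-04,  9.92999810e-01,  1.18114222e-01,  6.15318221e-05]), 'wrist_force': array([-0.08393833,  0.2399792 , -0.08307017]), 'ft_torque': array([-0.01043765,  0.02536602, -0.00603489]), 'width': 1.0009130252448097}
scene {'intrinsics': array([[396.83637126,   0.        , 282.36812036],
       [  0.        , 396.83637126, 206.00757999],
       [  0.        ,   0.        ,   1.        ]]), 'D': array([-0.06714978,  0.        ,  0.        ,  0.        ,  0.        ]), 'xyz': array([ 1.02283988, -0.33830051,  0.82676734]), 'attitude': array([0.84920686, 0.27731908, 0.13855693, 0.42748545])}
side {'intrinsics': array([[487.30848349
[... 255 characters left out ...]
4987595]), 'attitude': array([-0.17934266, -0.06666825,  0.33571301,  0.92232767])}
wrist {'intrinsics': array([[341.23750176,   0.        , 272.86058347],
       [  0.        , 341.23750176, 209.44773302],
       [  0.        ,   0.        ,   1.        ]]), 'D': array([-0.00533955,  0.        ,  0.        ,  0.        ,  0.        ]), 'tool_from_camera': array([[ 3.19975315e-04,  9.62851787e-01,  2.70030247e-01,
         6.77022704e-02],
       [ 9.99999701e-01, -1.18154613e-04, -7.63654599e-04,
         7.87672690e-04],
       [-7.03380875e-04,  2.70030411e-01, -9.62851537e-01,
        -1.74635092e-01],
       [ 0.00000000e+00,  0.00000000e+00,  0.00000000e+00,
         1.00000000e+00]])}
```

View pics/scene0.png

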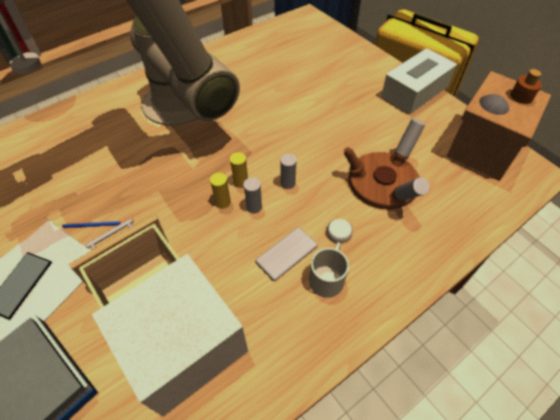

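View pics/side0.png

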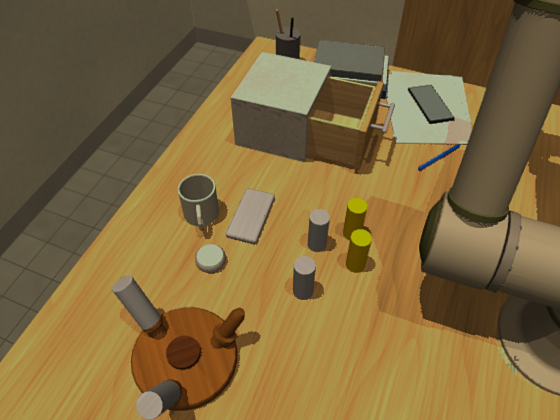

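View pics/wrist0.png

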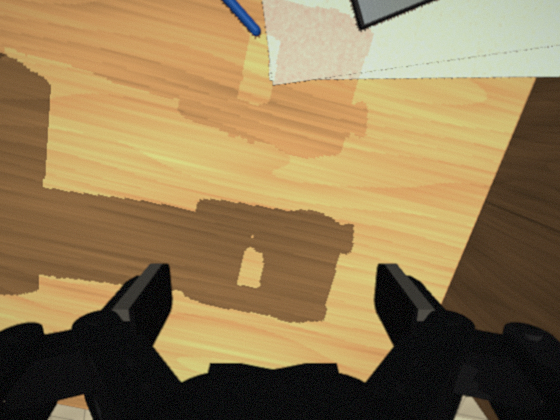

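The scene camera shows two grey tubes at (253,195) and (288,172), which are the sleeves, and two yellow look-alikes at (220,190) and (238,170) to leave alone. The bare brown leg is at (355,160) and the drawer at (130,265). In the side camera the grey tubes are at (318,230) and (304,278), and the leg is at (230,325). I'll confirm these in enlarged crops.

```bash
cat > h.py <<'E'
import numpy as np, cv2
from scipy.spatial.transform import Rotation as R
from bench import env
def q2R(q): return R.from_quat([q[1],q[2],q[3],q[0]]).as_matrix()
def campose(r,s=None):
    if 'xyz' in r: return q2R(r['attitude']),np.array(r['xyz'])
    T=np.array(r['tool_from_camera']);Rt=q2R(s['eef_rot'])
    return Rt@T[:3,:3],Rt@T[:3,3]+s['ee_pos']
def ray(r,uv,s=None):
    p=cv2.undistortPoints(np.array([[uv]],float),r['intrinsics'],r['D'])[0,0]
    Rc,o=campose(r,s); d=Rc@np.array([p[0],-p[1],-1.]); return o,d/np.linalg.norm(d)
def plane(r,uv,z,s=None):
    o,d=ray(r,uv,s); return o+d*(z-o[2])/d[2]
def tri(rays):
    A=np.zeros((3,3));b=np.zeros(3)
    for o,d in rays:
        P=np.eye(3)-np.outer(d,d);A+=P;b+=P@o
    x=np.linalg.solve(A,b); return x,[np.linalg.norm((np.eye(3)-np.outer(d,d))@(x-o)) for o,d in rays]
def proj(r,X,s=None):
    Rc,o=campose(r,s);c=(np.atleast_2d(X)-o)@Rc
    c=c*np.array([1,-1,-1]);return cv2.projectPoints(c,np.zeros(3),np.zeros(3),r['intrinsics'],r['D'])[0][:,0]
def crop(r,x0,y0,x1,y1,f,name):
    im=cv2.resize(r['color'][y0:y1,x0:x1,::-1],None,fx=f,fy=f,interpolation=cv2.INTER_CUBIC);cv2.imwrite('pics/'+name,im)
E
python3 - <<'E'
from h import *
import pickle
a=env.read_camera("scene");b=env.read_camera("side")
pickle.dump((a,b),open('c0.pkl','wb'))
crop(a,200,120,440,220,3.3,'sc1.png');crop(b,110,190,390,420,2.6,'sd1.png')
crop(a,60,210,260,410,3,'sc1d.png');crop(b,220,40,420,180,4,'sd1d.png')
E
```

```text
(no output)
```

View pics/sc1.png

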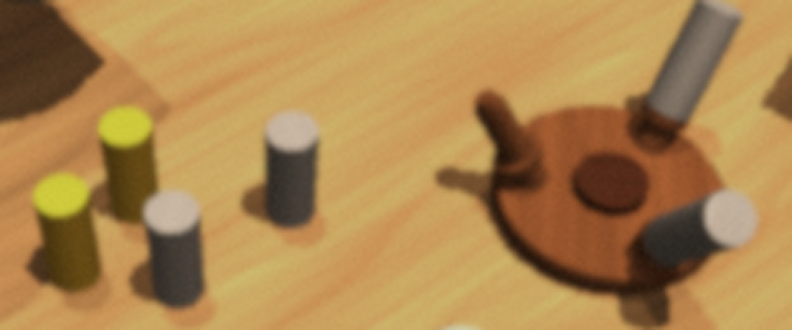

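View pics/sd1.png

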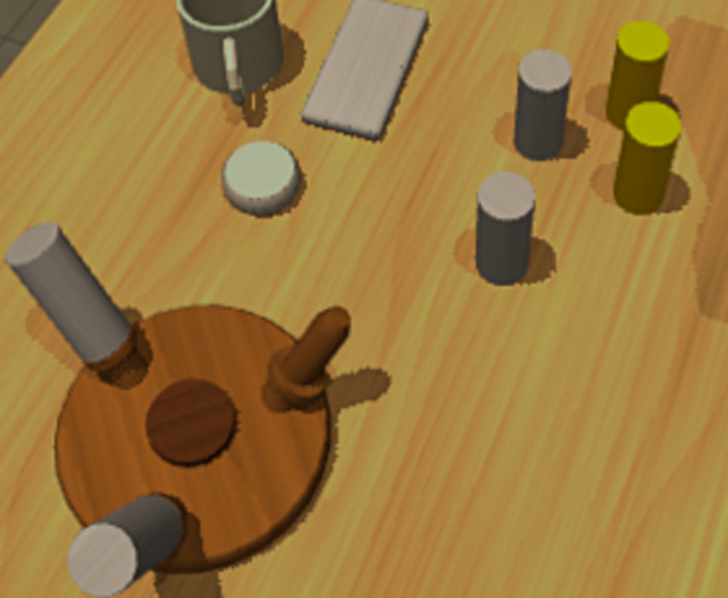

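View pics/sc1d.png

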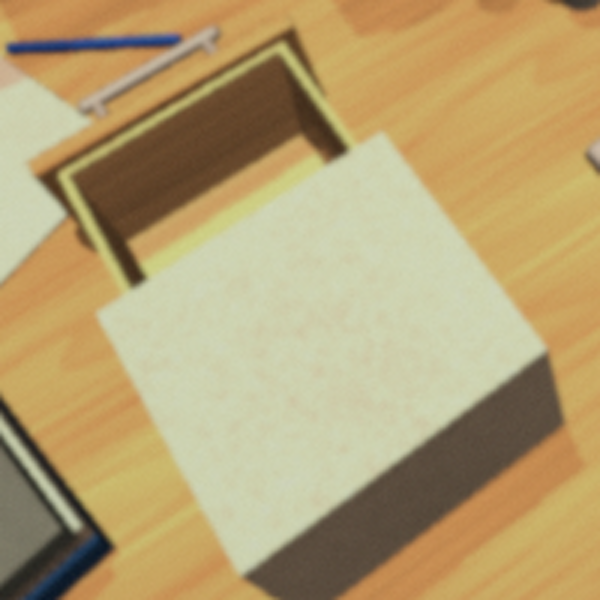

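View pics/sd1d.png

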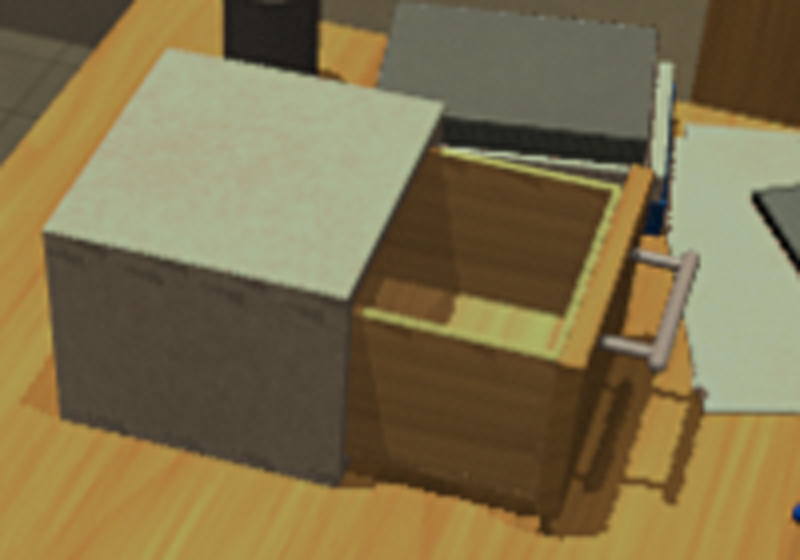

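Run:
```python
from h import *
import pickle
a,b=pickle.load(open('c0.pkl','rb'))
def blobs(r,roi,n):
    x0,y0,x1,y1=roi;c=r['color'][y0:y1,x0:x1]
    hsv=cv2.cvtColor(c,cv2.COLOR_RGB2HSV)
    m=((hsv[:,:,1]<75)&(hsv[:,:,2]>125)).astype(np.uint8)
    k,_,st,ce=cv2.connectedComponentsWithStats(m)
    for i in range(1,k):
        if st[i,4]>40:
            pts=np.argwhere(_==i)[:,::-1].astype(np.float32)
            cn=cv2.findContours((_==i).astype(np.uint8),0,1)[0][0]
            e=cv2.fitEllipse(cn) if len(cn)>5 else None
            print(n,st[i,4],st[i,:4]+[x0,y0,0,0],ce[i]+[x0,y0],None if e is None else (np.array(e[0])+[x0,y0],e[1]))
blobs(a,(235,140,440,220),'sc');blobs(b,(110,190,340,420),'sd')
P=tri([ray(a,(252.1,184.5)),ray(b,(319.6,217.7))]);Q=tri([ray(a,(288.2,160)),ray(b,(304.6,265.4))])
print(P,Q)
# leg: tip/shoulder approx
tip=tri([ray(a,(200+486/3.3,120+99/3.3)),ray(b,(110+340/2.6,190+318/2.6))])
sh=tri([ray(a,(200+519/3.3,120+162/3.3)),ray(b,(110+297/2.6,190+378/2.6))])
print('tip',tip,'sh',sh)
# boss centre on disc
c=tri([ray(a,(200+610/3.3,120+180/3.3)),ray(b,(110+191/2.6,190+420/2.6))]);print('c',c)
# drawer unit top corners
for p,q in [((98,312),(168,48)),((383,133),(440,102)),((547,352),(350,300)),((243,577),(45,233))]:
    pa=(60+p[0]/3,210+p[1]/3); print(plane(a,pa,.15))
for q in [(168,48),(442,102),(350,300),(45,233)]:
    print('side',plane(b,(220+q[0]/4,40+q[1]/4),.15))
# handle ends
print('h',plane(a,(60+95/3,210+103/3),.112),plane(a,(60+208/3,210+38/3),.112))
print('h side',plane(b,(220+692/4,40+258/4),.112),plane(b,(220+658/4,40+355/4),.112))
```

```text
sc 50 [402 140  10  13] [406.46 145.64] (array([406.62030029, 145.36816788]), (3.3151650428771973, 16.67732810974121))
sc 142 [281 154  15  12] [288.00704225 159.72535211] (array([288.00019455, 159.68919563]), (10.997061729431152, 14.451055526733398))
sc 170 [244 178  16  13] [251.56470588 184.15882353] (array([251.55615997, 184.1453476 ]), (12.192241668701172, 15.700797080993652))
sc 203 [413 178  16  17] [420.4729064  185.60591133] (array([420.48580933, 185.63361359]), (14.435729026794434, 16.159990310668945))
sd 72 [178 190  36  12] [194.73611111 196.79166667] (array([195.82036591, 188.42536592]), (23.914011001586914, 35.0757942199707))
sd 1459 [226 190  48  51] [249.9294037  214.69156957] (array([249.82418823, 215.03542519]), (31.90346908569336, 60.705474853515625))
sd 245 [310 209  20  16] [319.26530612 216.52653061] (array([319.26481628, 216.52850342]), (14.86313247680664, 18.981948852539062))
sd 498 [196 245  27  23] [209.04016064 255.6686747 ] (array([209.00124359, 255.71102142]), (21.898418426513672, 27.03036880493164))
sd 308 [294 256  22  18] [304.34090909 264.84415584] (a
[... 723 characters left out ...]
 0.23795846, 0.03607848]), [np.float64(0.001759362472421414), np.float64(0.00175936247242117)])
c (array([0.6346327 , 0.28988482, 0.02898292]), [np.float64(0.0007738741309038545), np.float64(0.0007738741309036822)])
[ 0.61709901 -0.45885106  0.15      ]
[ 0.6108411  -0.26052306  0.15      ]
[ 0.79500918 -0.25420404  0.15      ]
[ 0.80253358 -0.45158475  0.15      ]
side [ 0.79820492 -0.45373829  0.15      ]
side [ 0.61618453 -0.46199119  0.15      ]
side [ 0.60459525 -0.25984827  0.15      ]
side [ 0.78832599 -0.25099225  0.15      ]
h [ 0.44545962 -0.41010682  0.112     ] [ 0.44212356 -0.32175263  0.112     ]
h side [ 0.4409636  -0.41899541  0.112     ] [ 0.43884933 -0.32456263  0.112     ]
```

Both sleeve tops triangulate to z≈0.092 against the 0.095 given, and the leg tip to 0.101 against 0.104. The drawer corners agree across views to about 7 mm. I'll start with the grey sleeve at scene (288,172), which is the clearer one. I'm moving above it now and will look with the wrist camera.

Emit:
step_arm(rows=[[[0.78, -0.81, -0.03], [0, 0, 0]], [[0.78, -0.81, -0.03], [0, 0, 0]], [[0.78, -0.81, -0.03], [0, 0, 0]], [[0.78, -0.81, -0.03], [0, 0, 0]], [[0.78, -0.81, -0.03], [0, 0, 0]]], hand=-1, force=30)

```text
clock: 0.75
ee_pos: [0.1946, -0.388, 0.2014]
eef_rot: [-0.0, 0.993, 0.118, 0.0]
wrist_force: [0.7, 0.5, -0.4]
width: 1.004
```

Emit:
step_arm(rows=[[[0.78, -0.81, -0.03], [0, 0, 0]], [[0.78, -0.81, -0.03], [0, 0, 0]], [[0.78, -0.81, -0.03], [0, 0, 0]], [[0.78, -0.81, -0.03], [0, 0, 0]], [[0.78, -0.81, -0.03], [0, 0, 0]]])

```text
clock: 1.25
ee_pos: [0.2656, -0.2667, 0.2053]
eef_rot: [0.0, 0.993, 0.118, 0.0]
wrist_force: [1.1, -0.7, -0.2]
width: 1.0
```

Emit:
step_arm(rows=[[[0.78, -0.81, -0.03], [0, 0, 0]], [[0.78, -0.81, -0.03], [0, 0, 0]], [[0.78, -0.81, -0.03], [0, 0, 0]], [[0.78, -0.81, -0.03], [0, 0, 0]], [[0.78, -0.81, -0.03], [0, 0, 0]]])

```text
clock: 1.75
ee_pos: [0.3366, -0.1454, 0.2091]
eef_rot: [0.0, 0.993, 0.118, 0.0]
wrist_force: [0.2, -0.8, -0.1]
width: 0.997
```

Emit:
step_arm(rows=[[[0.78, -0.81, -0.03], [0, 0, 0]], [[0.78, -0.81, -0.03], [0, 0, 0]], [[0.78, -0.81, -0.03], [0, 0, 0]], [[0.78, -0.81, -0.03], [0, 0, 0]], [[0.78, -0.81, -0.03], [0, 0, 0]]])

```text
clock: 2.25
ee_pos: [0.4077, -0.024, 0.2128]
eef_rot: [0.0, 0.993, 0.118, 0.0]
wrist_force: [-1.0, -0.8, -0.2]
width: 0.998
```

Emit:
step_arm(rows=[[[0.78, -0.81, -0.03], [0, 0, 0]], [[0.78, -0.81, -0.03], [0, 0, 0]], [[0.78, -0.81, -0.03], [0, 0, 0]], [[0.78, -0.81, -0.03], [0, 0, 0]], [[0, 0, 0], [0, 0, 0]]])

```text
clock: 2.75
ee_pos: [0.4648, 0.0739, 0.2154]
eef_rot: [-0.0, 0.993, 0.12, -0.0]
wrist_force: [-0.7, 1.1, -0.1]
width: 1.003
```

Run:
```python
from h import *
import pickle
s=env.sense();w=env.read_camera("wrist");pickle.dump((s,w),open('w1.pkl','wb'))
print(s['ee_pos'],s['joints'],q2R(s['eef_rot']).round(3).tolist())
cv2.imwrite('pics/w1.png',w['color'][:,:,::-1])
a,b=pickle.load(open('c0.pkl','rb'))
for n,u,v in [('Q',(288,159.7),(304.3,264.8)),('P',(251.6,184.2),(319.3,216.5)),('Y1',(200+61/3.3,120+196/3.3),(110+652/2.6,190+124/2.6)),('Y2',(200+126/3.3,120+127/3.3),(110+642/2.6,190+42/2.6)),('Y1b',(200+61/3.3,120+196/3.3),(110+642/2.6,190+42/2.6))]:
    X,e=tri([ray(a,u),ray(b,v)]);print(n,X,e[0],plane(a,u,.095),plane(b,v,.095))
    print(proj(w,X,s))
```

```text
[0.46479448 0.07389309 0.21544759] [-9.23650849e-02  1.78638237e-01  1.62288275e+00  5.25787495e-04
  1.34020383e+00  1.23870624e+00] [[0.971, 0.237, -0.0], [0.237, -0.971, 0.001], [0.0, -0.001, -1.0]]
Q [0.48688307 0.07843223 0.09349921] 0.00031761899531403836 [0.48827752 0.07772628 0.095     ] [0.48637242 0.07913718 0.095     ]
[[272.73338969 167.51387459]]
P [ 0.49832521 -0.03920655  0.09373389] 0.0005272563220396362 [ 0.49974258 -0.03948222  0.095     ] [ 0.49770486 -0.03864847  0.095     ]
[[404.76900143 186.51228023]]
Y1 [ 0.40450201 -0.07140707  0.03747687] 0.0102328460754397 [ 0.43986055 -0.09516582  0.095     ] [ 0.40692673 -0.01907346  0.095     ]
[[384.92502096 262.52578166]]
Y2 [ 0.43771533 -0.04405772  0.14082447] 0.010607776924892561 [ 0.41063855 -0.02004533  0.095     ] [ 0.43575771 -0.09241754  0.095     ]
[[406.73102837 272.12744471]]
Y1b [ 0.43661934 -0.09443759  0.09187252] 0.0007202864854987727 [ 0.43986055 -0.09516582  0.095     ] [ 0.43575771 -0.09241754  0.095     ]
[[436.97959658 261.59427659]]
```

View pics/w1.png

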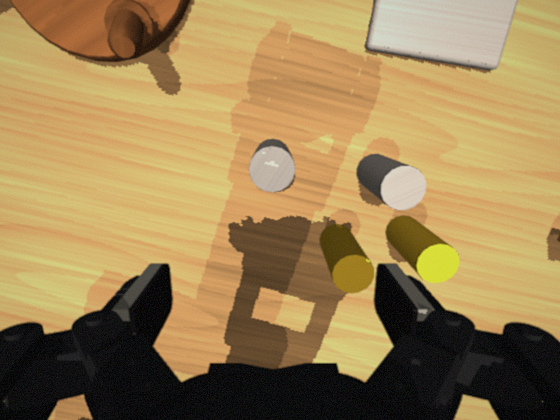

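The wrist view shows the first sleeve's top at (272,168), within 1 px of the prediction of (272.7,167.5). The second is at (403,187), also matching, and the leg tip is at about (122,35). I'm descending onto the first sleeve.

Emit:
step_arm(rows=[[[0.9, 0.03, 0.9], [0, 0, 0]], [[0, 0, 0.9], [0, 0, 0]], [[0, 0, 0.9], [0, 0, 0]], [[0, 0, 0.9], [0, 0, 0]], [[0, 0, 0.9], [0, 0, 0]]])

```text
clock: 3.3
ee_pos: [0.4857, 0.0755, 0.1024]
eef_rot: [0.0, 0.993, 0.118, -0.0]
wrist_force: [0.6, 0.1, -1.0]
width: 1.0
```

Emit:
step_arm(rows=[[[0, 0, 0.9], [0, 0, 0]], [[0, 0, 0.9], [0, 0, 0]], [[0, 0, 0], [0, 0, 0]]])

```text
clock: 3.6
ee_pos: [0.4841, 0.0757, 0.0561]
eef_rot: [-0.0, 0.993, 0.118, -0.003]
wrist_force: [0.0, -1.0, -0.3]
width: 0.999
```

Emit:
step_arm(rows=[[[0, 0, 0], [0, 0, 0]], [[0, 0, 0], [0, 0, 0]], [[0, 0, 0], [0, 0, 0]], [[0, 0, 0], [0, 0, 0]], [[0, 0, 0], [0, 0, 0]]], hand=1, force=30)

```text
clock: 4.1
ee_pos: [0.4908, 0.0782, 0.0645]
eef_rot: [-0.001, 0.993, 0.118, 0.007]
wrist_force: [-3.5, 12.3, 55.9]
width: 0.141
```

Run:
```python
from h import *
s=env.sense();print(s['wrist_force'],s['width'],s['ee_pos'],s['ft_torque'])
w=env.read_camera("wrist");cv2.imwrite('pics/w2.png',w['color'][:,:,::-1])
b=env.read_camera("side");crop(b,180,120,460,330,2.6,'sd2.png')
```

```text
[-3.46004019 12.30302721 55.87884946] 0.14132025847485855 [0.49081726 0.07823239 0.06454873] [2.44147667 0.67057908 0.08185469]
```

View pics/w2.png

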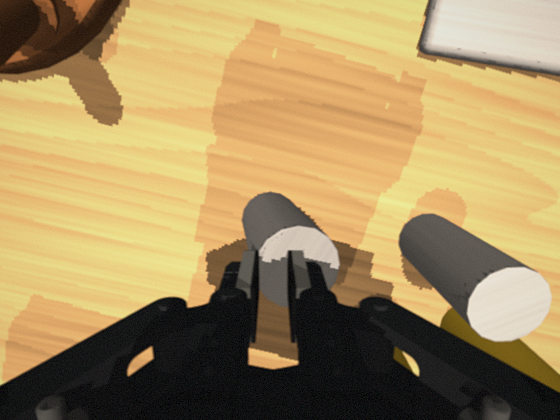

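View pics/sd2.png

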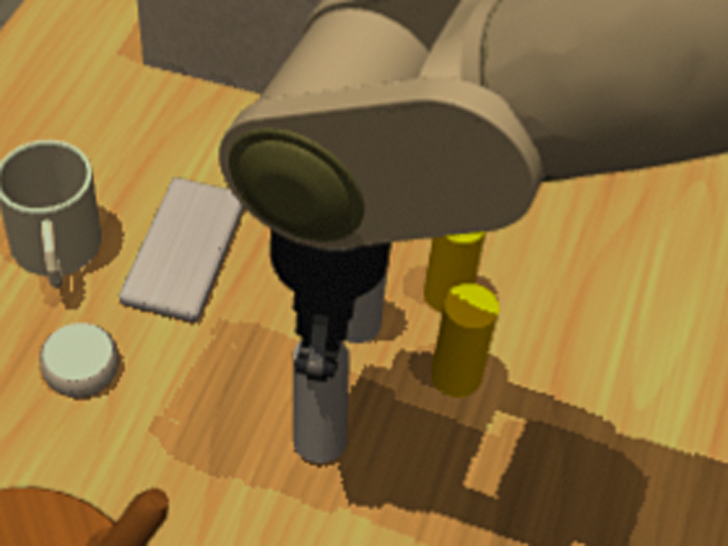

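Run:
```python
from h import *
s=env.sense();w=env.read_camera("wrist")
print('top',plane(w,(299,265),.095,s),'P',plane(w,(508,304),.095,s))
print('tcp px',proj(w,s['ee_pos'],s), q2R(s['eef_rot']).round(3).tolist())
crop(w,200,170,400,330,4,'w2c.png')
s2=env.sense();print(s2['wrist_force'],s2['width'],s2['joints'])
```

```text
top [0.49492093 0.06490778 0.095     ] P [ 0.49871929 -0.03817376  0.095     ]
tcp px [[271.16553697 242.39766144]] [[0.972, 0.234, 0.017], [0.234, -0.972, 0.001], [0.017, 0.003, -1.0]]
[-3.71582343  7.72861694 53.910713  ] 0.0010944031723238842 [-0.08108032  0.39566328  1.7586289   0.00276049  0.96942052  1.25117441]
```

View pics/w2c.png

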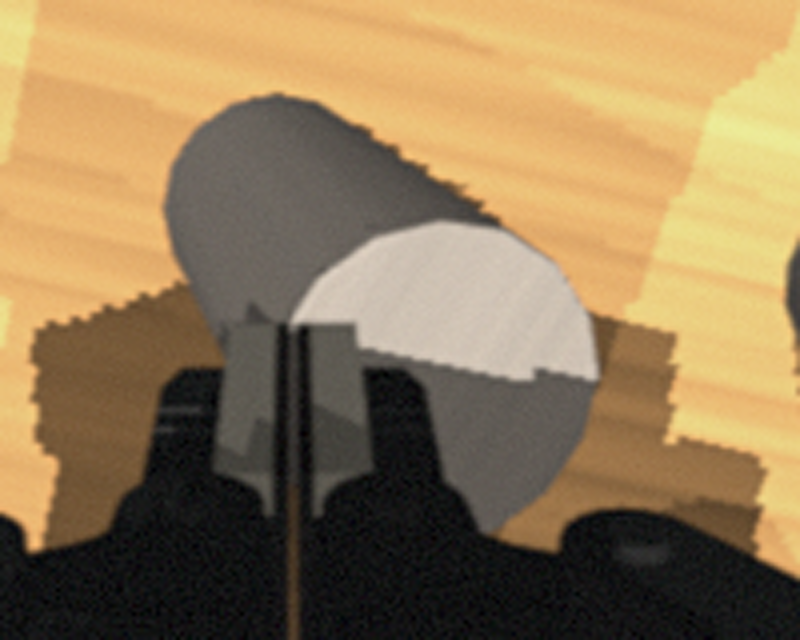

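The fingers shut fully beside or over the sleeve, and it slipped. I'll back straight off upward before opening and look again.

Emit:
step_arm(rows=[[[0, 0, -0.2], [0, 0, 0]], [[0, 0, -0.3], [0, 0, 0]]])

```text
clock: 4.45
ee_pos: [0.4867, 0.0765, 0.0722]
eef_rot: [0.0, 0.993, 0.118, 0.001]
wrist_force: [-0.0, 0.4, -0.7]
width: 0.002
```

Run:
```python
from h import *
s=env.sense();print(s['wrist_force'],s['width'],s['ee_pos'])
w=env.read_camera("wrist");crop(w,150,150,450,375,2.6,'w3.png')
b=env.read_camera("side");crop(b,250,200,390,310,5,'sd3.png')
a=env.read_camera("scene");crop(a,220,110,370,220,5,'sc3.png')
```

```text
[-0.04527666  0.3637823  -0.70938698] 0.0024227225735750854 [0.48667992 0.07649596 0.07217617]
```

View pics/w3.png

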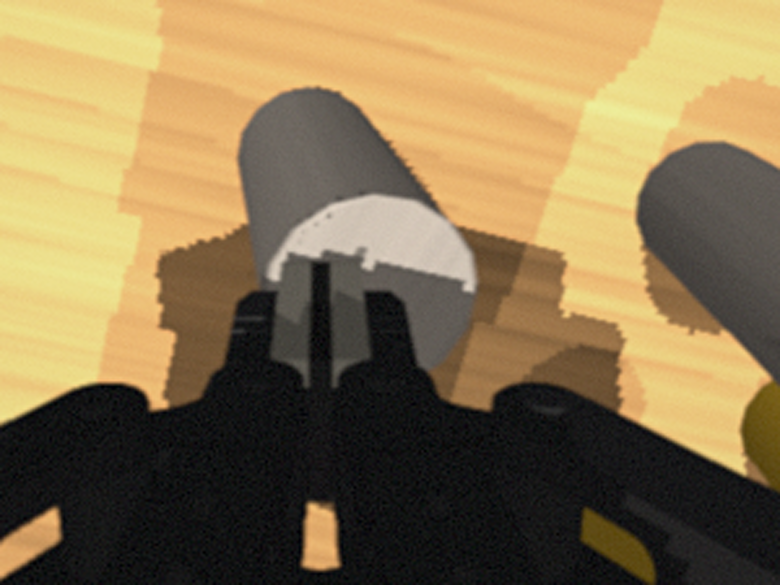

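View pics/sd3.png

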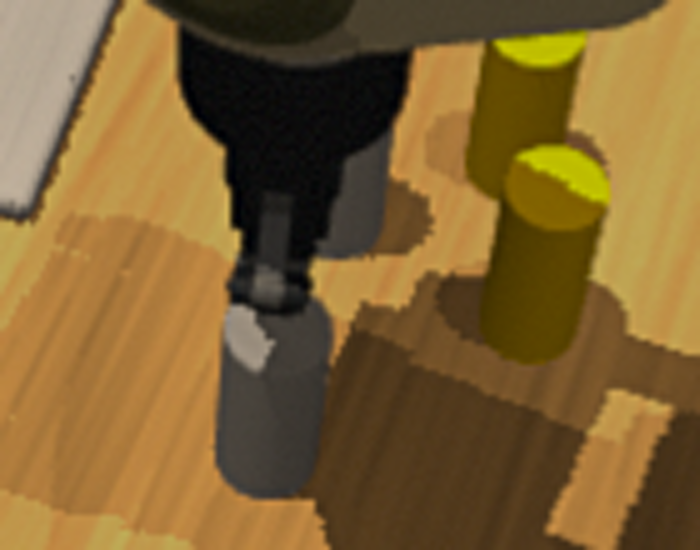

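View pics/sc3.png

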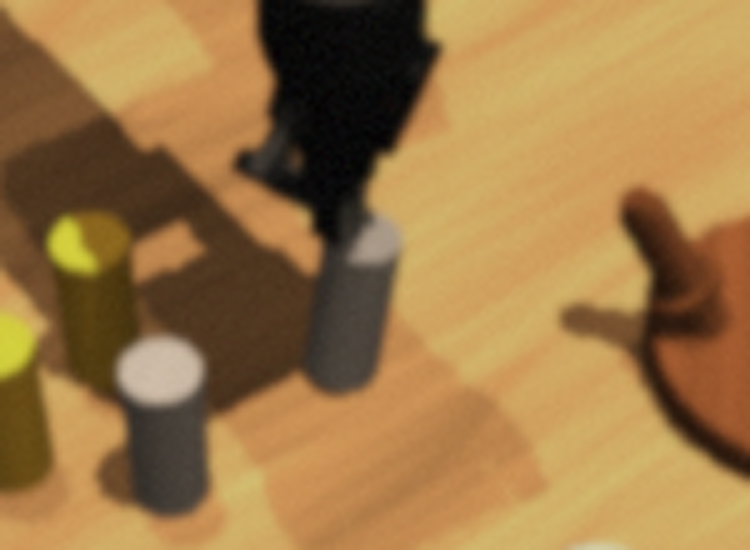

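Run:
```python
from h import *
s=env.sense()
w=env.read_camera("wrist");b=env.read_camera("side");a=env.read_camera("scene")
print('sc',(proj(a,s['ee_pos'])-[220,110])*5,'sd',(proj(b,s['ee_pos'])-[250,200])*5,'w',(proj(w,s['ee_pos'],s)-[150,150])*2.6)
for z in(.08,.09,.1): 
  p=s['ee_pos'].copy();p[2]=z;print(z,(proj(a,p)-[220,110])*5,(proj(b,p)-[250,200])*5)
# sleeve top and base now
print('top scene', plane(a,(220+360/5,110+245/5),.095),'side',plane(b,(250+275/5,200+340/5),.095))
print('base scene', plane(a,(220+342/5,110+370/5),0.0),'side',plane(b,(250+265/5,200+478/5),0.0))
```

```text
sc [[334.83321785 279.34713059]] sd [[271.82484122 353.25034503]] w [[315.01201122 240.36518191]]
0.08 [[335.02787992 267.51865397]] [[272.79231845 340.35279571]]
0.09 [[335.2491146  254.06851445]] [[273.89311152 325.66735852]]
0.1 [[335.47377469 240.40248247]] [[275.01231477 310.72469308]]
top scene [0.49233235 0.08720481 0.095     ] side [0.48280532 0.08517399 0.095     ]
base scene [0.49015515 0.07921941 0.        ] side [0.48160666 0.08847591 0.        ]
```

Both fixed views put the shut fingertips at z≈0.10 while the reported TCP is 0.072. The contact height and the finger parallax in the wrist image agree. So the real fingertips sit about 30 mm behind the stated TCP when shut and about 45 mm when open, and the fingers had pinched on top of the sleeve. I'll rise, open, and re-measure.

Emit:
step_arm(rows=[[[0, 0, -0.5], [0, 0, 0]], [[0, 0, -1], [0, 0, 0]], [[0, 0, -1], [0, 0, 0]], [[0, 0, -1], [0, 0, 0]], [[0, 0, 0], [0, 0, 0]]])

```text
clock: 5.25
ee_pos: [0.4875, 0.0763, 0.1607]
eef_rot: [0.0, 0.993, 0.118, 0.002]
wrist_force: [0.5, -0.1, -0.3]
width: 0.005
```

Emit:
step_arm(rows=[[[-1, 0, 0], [0, 0, 0]], [[0, 0, 0], [0, 0, 0]], [[0, 0, 0], [0, 0, 0]]], hand=-1)

```text
clock: 5.55
ee_pos: [0.4617, 0.0705, 0.1576]
eef_rot: [-0.0, 0.993, 0.118, -0.0]
wrist_force: [0.4, 0.3, 0.9]
width: 0.507
```

Run:
```python
from h import *
import pickle
s=env.sense();print(s['wrist_force'],s['width'],s['ee_pos'])
w=env.read_camera("wrist");b=env.read_camera("side");a=env.read_camera("scene")
pickle.dump((s,w,b,a),open('w4.pkl','wb'))
cv2.imwrite('pics/w4.png',w['color'][:,:,::-1])
crop(b,250,200,390,310,5,'sd4.png')
crop(a,220,110,370,220,5,'sc4.png')
print(proj(w,[.4870,.0785,.095],s),proj(w,[.4870,.0785,0],s))
```

```text
[0.43937056 0.2792388  0.8556107 ] 0.5072352686755565 [0.46169169 0.07052232 0.15759563]
[[268.91065686 174.68934914]] [[269.96574672 157.78132981]]
```

View pics/w4.png

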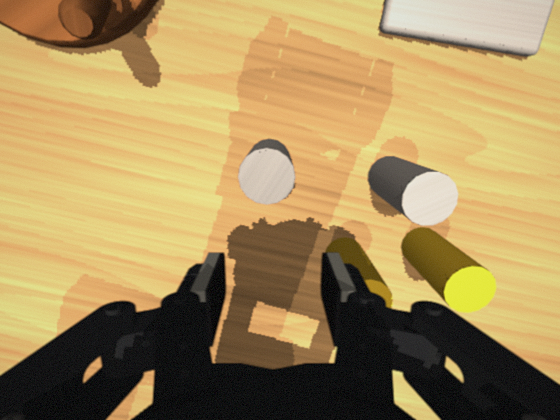

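View pics/sd4.png

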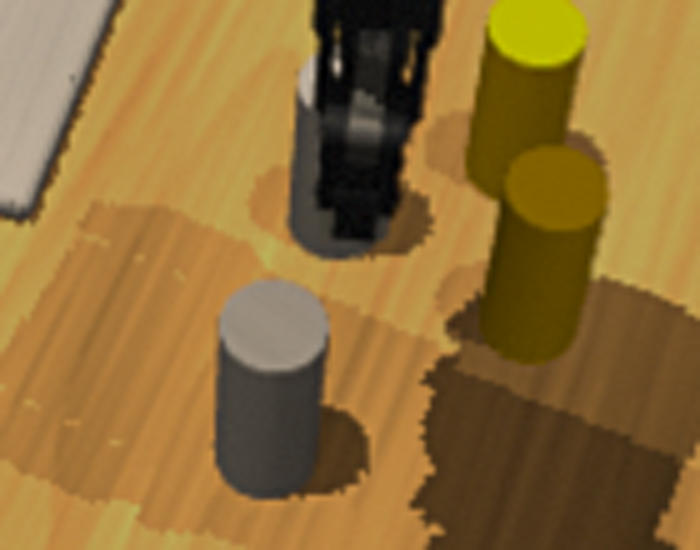

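View pics/sc4.png

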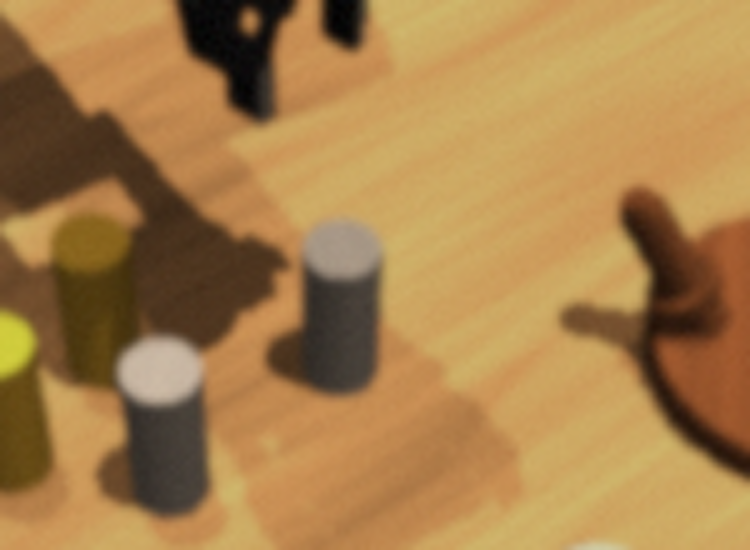

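The sleeve stands upright again where it was, with its top at wrist (267,176), scene (288,160) and side (304.6,265). I'm regrasping with TCP at z≈0.037, which puts the real tips about 20–25 mm below the top.

Emit:
step_arm(rows=[[[1, -0.09, 0], [0, 0, 0]], [[0.06, 0, 0.5], [0, 0, 0]], [[0, 0, 0.9], [0, 0, 0]], [[0, 0, 0.9], [0, 0, 0]], [[0, 0, 0.9], [0, 0, 0]]])

```text
clock: 6.2
ee_pos: [0.4866, 0.079, 0.0765]
eef_rot: [-0.0, 0.993, 0.118, -0.0]
wrist_force: [1.0, 0.1, 0.2]
width: 1.0
```

Emit:
step_arm(rows=[[[0, 0, 0.8], [0, 0, 0]], [[0, 0, 0.82], [0, 0, 0]], [[0, 0, 0], [0, 0, 0]]])

```text
clock: 6.5
ee_pos: [0.485, 0.079, 0.035]
eef_rot: [-0.001, 0.993, 0.118, -0.003]
wrist_force: [0.4, 0.5, 0.6]
width: 1.002
```

Run:
```python
from h import *
s=env.sense();print(s['wrist_force'],s['width'],s['ee_pos'])
w=env.read_camera("wrist");b=env.read_camera("side")
cv2.imwrite('pics/w5.png',w['color'][:,:,::-1])
crop(b,250,200,390,310,5,'sd5.png')
```

```text
[0.37761805 0.512868   0.61104742] 1.0021927868648812 [0.48497677 0.07904113 0.03495907]
```

View pics/w5.png

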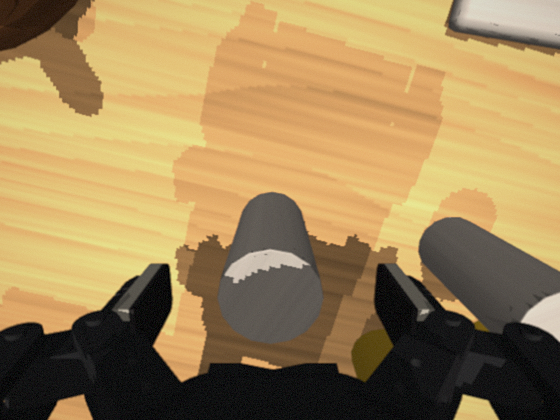

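View pics/sd5.png

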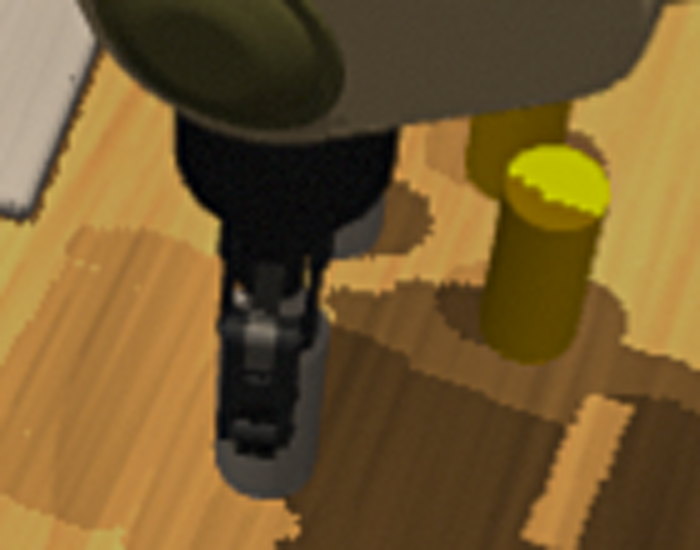

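Run:
```python
from h import *
import pickle
s,w,b,a=pickle.load(open('w4.pkl','rb'))
for y in (.122,.13):
  for z in (.03,.04,.05,.06,.07,.08): print(y,z,((proj(b,[.474,y,z])-[250,200])*5).round())
```

```text
0.122 0.03 [[256. 518.]]
0.122 0.04 [[257. 505.]]
0.122 0.05 [[258. 492.]]
0.122 0.06 [[259. 478.]]
0.122 0.07 [[260. 464.]]
0.122 0.08 [[261. 451.]]
0.13 0.03 [[249. 535.]]
0.13 0.04 [[250. 523.]]
0.13 0.05 [[251. 509.]]
0.13 0.06 [[252. 496.]]
0.13 0.07 [[253. 483.]]
0.13 0.08 [[253. 469.]]
```

The open tips are at z≈0.08, which confirms the 45 mm offset and puts them 15 mm below the top. I'll go 6 mm lower and close.

Emit:
step_arm(rows=[[[0.08, 0, 0.25], [0, 0, 0]], [[0, 0, 0], [0, 0, 0]]])

```text
clock: 6.8
ee_pos: [0.4893, 0.0794, 0.0315]
eef_rot: [0.0, 0.993, 0.118, 0.0]
wrist_force: [0.4, -0.8, 0.3]
width: 1.002
```

Emit:
step_arm(rows=[[[0, 0, 0], [0, 0, 0]], [[0, 0, 0], [0, 0, 0]], [[0, 0, 0], [0, 0, 0]], [[0, 0, 0], [0, 0, 0]], [[0, 0, 0], [0, 0, 0]]], hand=1, force=35)

```text
clock: 7.3
ee_pos: [0.4892, 0.0796, 0.0319]
eef_rot: [-0.0, 0.993, 0.118, 0.0]
wrist_force: [-0.7, 2.0, 4.8]
width: 0.47
```

Gripped at a width of 0.47, which is 40 mm. The mouth lies about 32 mm beyond the TCP. Lifting now.

Emit:
step_arm(rows=[[[0, 0, -0.4], [0, 0, 0]], [[0, 0, -1], [0, 0, 0]], [[0, 0, -1], [0, 0, 0]], [[0, 0, -1], [0, 0, 0]], [[0, 0, -1], [0, 0, 0]]])

```text
clock: 7.8
ee_pos: [0.4887, 0.0793, 0.1428]
eef_rot: [0.0, 0.993, 0.118, -0.0]
wrist_force: [-0.3, 0.3, -1.2]
width: 0.472
```

Emit:
step_arm(rows=[[[0, 0, -1], [0, 0, 0]], [[0, 0, -0.6], [0, 0, 0]], [[0, -0.8, 0], [0, 0, 0]], [[0, -0.8, 0], [0, 0, 0]], [[0, 0, 0], [0, 0, 0]]])

```text
clock: 8.3
ee_pos: [0.4789, 0.1197, 0.1818]
eef_rot: [-0.0, 0.993, 0.119, -0.0]
wrist_force: [0.2, 0.2, -1.7]
width: 0.474
```

Run:
```python
from h import *
import pickle
s=env.sense();print(s['wrist_force'],s['width'],s['ee_pos'],s['joints'])
w=env.read_camera("wrist");b=env.read_camera("side");a=env.read_camera("scene")
pickle.dump((s,w,b,a),open('w6.pkl','wb'))
cv2.imwrite('pics/w6.png',w['color'][:,:,::-1])
crop(a,310,120,440,215,6,'sc6.png');crop(b,120,290,260,410,5.7,'sd6.png')
```

```text
[ 0.19687928  0.228665   -1.65069897] 0.4738270850604709 [0.47888286 0.11965346 0.18180214] [6.90980301e-03 2.57301221e-01 1.61436973e+00 1.50915819e-04
 1.27018082e+00 1.33888404e+00]
```

View pics/w6.png

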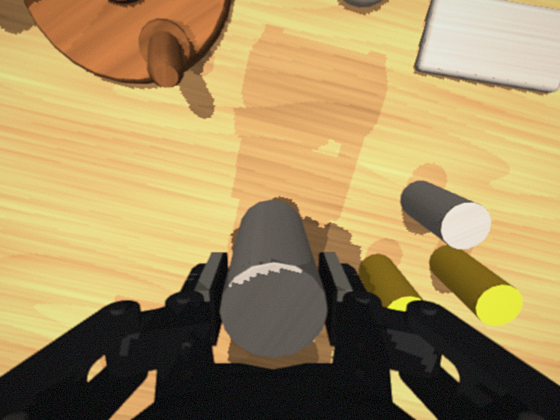

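View pics/sc6.png

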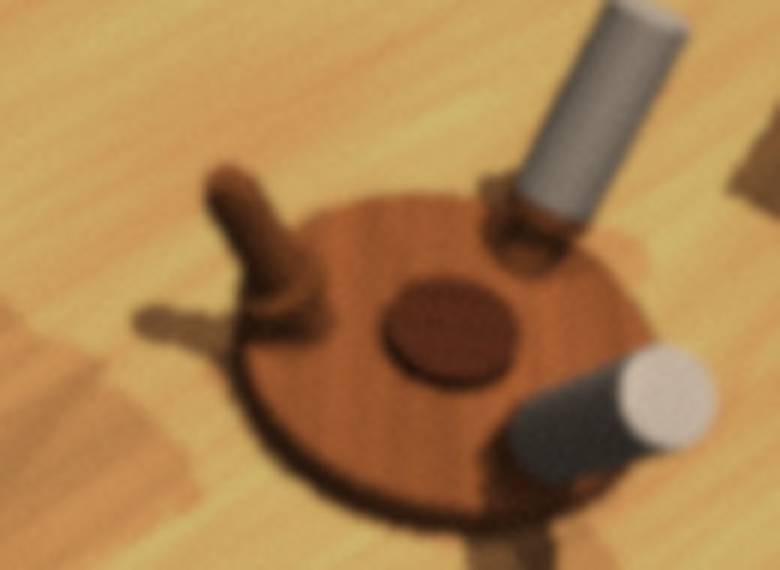

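View pics/sd6.png

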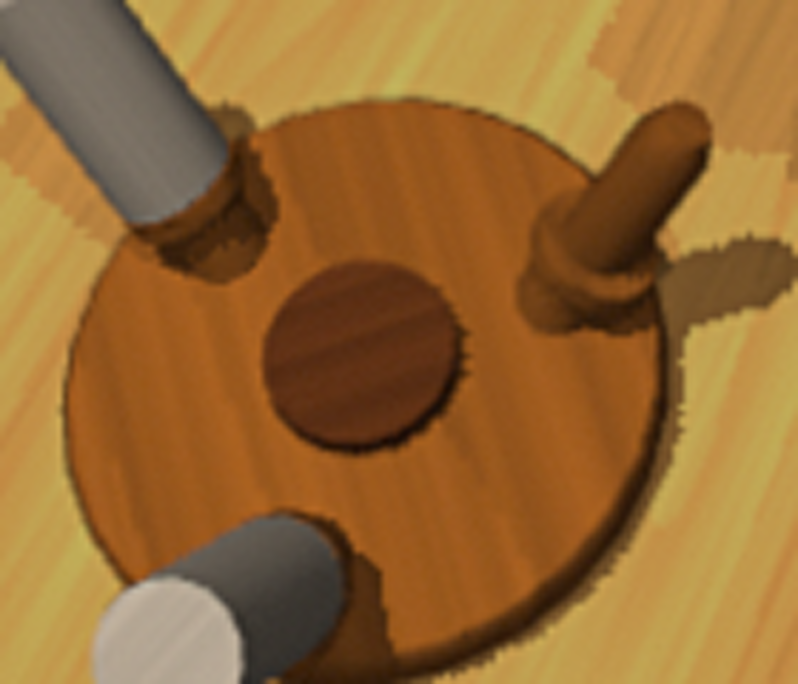

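Run:
```python
from h import *
import pickle
s,w,b,a=pickle.load(open('w6.pkl','rb'))
crop(w,80,0,280,130,4,'w6c.png')
crop(a,390,120,440,210,6,'sc6b.png');crop(b,100,260,180,420,4,'sd6b.png')
A=lambda p:(310+p[0]/6,120+p[1]/6); B=lambda p:(120+p[0]/5.7,290+p[1]/5.7)
# discs centre: boss
print('boss',tri([ray(a,A((453,328))),ray(b,B((361,353)))]))
print('S1',tri([ray(a,A((668,397))),ray(b,B((168,648)))]))
# axis planes
def pl(r,u,v,s=None):
    o,d1=ray(r,u,s);_,d2=ray(r,v,s);n=np.cross(d1,d2);n/=np.linalg.norm(n);return o,n
P=[pl(a,A((233,188)),A((283,272))),pl(b,B((665,142)),B((607,250)))]
d=np.cross(P[0][1],P[1][1]);d/=np.linalg.norm(d);d*=np.sign(d[2]);print('axis dir',d,np.degrees(np.arccos(d[2])),np.degrees(np.arctan2(d[1],d[0])))
x=np.linalg.solve(np.array([P[0][1],P[1][1],[0,0,1]]),[P[0][1]@P[0][0],P[1][1]@P[1][0],.1]);print('pt z=.1',x)
```

```text
boss (array([0.63522549, 0.29087367, 0.02853607]), [np.float64(0.0014736186427770097), np.float64(0.0014736186427772079)])
S1 (array([ 0.6818088,  0.3873325, -0.0414149]), [np.float64(0.016373530125064414), np.float64(0.016373530125064345)])
axis dir [-0.26627888 -0.3989212   0.87747219] 28.661078024114506 -123.72300911472142
pt z=.1 [0.55700767 0.21725568 0.1       ]
```

View pics/w6c.png

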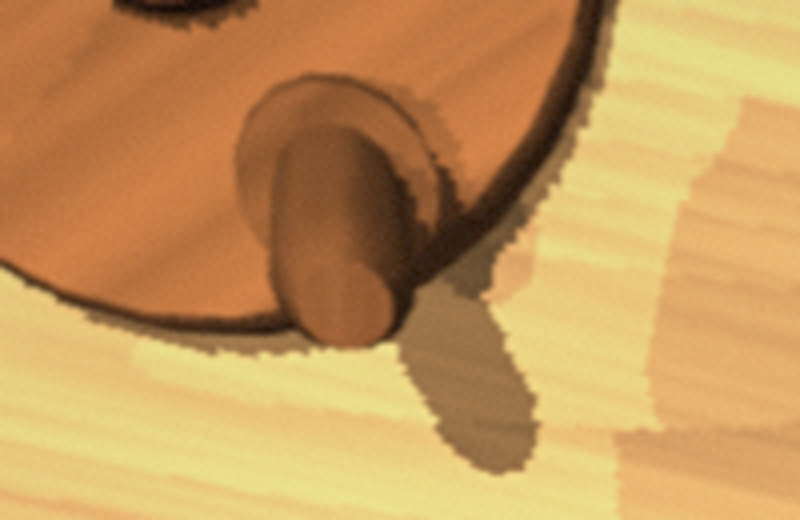

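View pics/sd6b.png

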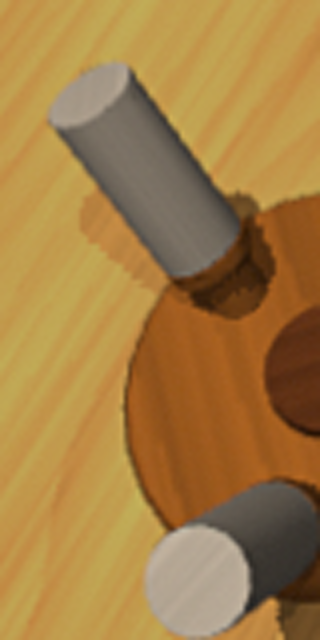

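View pics/sc6b.png

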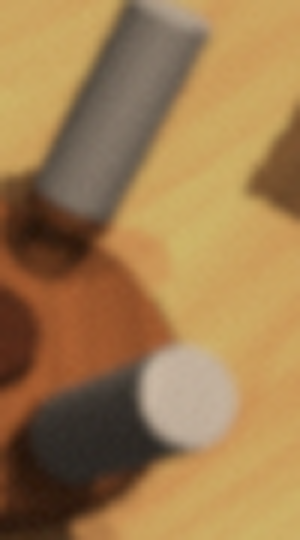

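Run:
```python
from h import *
import pickle
s,w,b,a=pickle.load(open('w6.pkl','rb'))
A=lambda p:(310+p[0]/6,120+p[1]/6); B=lambda p:(120+p[0]/5.7,290+p[1]/5.7)
c,_=tri([ray(a,A((453,328))),ray(b,B((361,353)))])
S1,e1=tri([ray(a,(420.5,185.6)),ray(b,(122.5,283.8))]);S2,e2=tri([ray(a,(418.7,122.3)),ray(b,(149.5,405.5))])
print(S1,e1,S2,e2)
for S in(S1,S2):
    v=S-c;print(np.linalg.norm(v[:2]),np.degrees(np.arctan2(v[1],v[0])))
tw=(80+353/4,305/4)
print('tip wrist on plane .1043',plane(w,tw,.1043,s))
rs=[ray(w,tw,s),ray(a,A((228,182))),ray(b,B((682,128)))]
T,e=tri(rs);print('tip',T,e);v=T-c;print(np.linalg.norm(v[:2]),np.degrees(np.arctan2(v[1],v[0])))
wc=(80+338/4,165/4);print('collar wrist',plane(w,wc,.048,s)); v=plane(w,wc,.048,s)-c;print(np.linalg.norm(v[:2]),np.degrees(np.arctan2(v[1],v[0])))
```

```text
[0.75584201 0.25414143 0.12871334] [np.float64(0.00026811005841237054), np.float64(0.0002681100584122362)] [0.606937   0.4143591  0.12684583] [np.float64(0.0016578997638769155), np.float64(0.0016578997638769235)]
0.1260856916153956 -16.93744958731134
0.1266842212308082 102.90288870971165
tip wrist on plane .1043 [0.55208601 0.21104796 0.1043    ]
tip [0.55438504 0.21438334 0.09975623] [np.float64(0.002857570992075924), np.float64(0.003235783889391519), np.float64(0.0006038760375604155)]
0.11129217578712079 -136.583800403992
collar wrist [0.57981797 0.23534509 0.048     ]
0.07844371037030459 -134.93747741461394
```

The two fitted legs lie at azimuths −16.9° and 102.9° with tops at radius 126 mm. That puts the bare leg at −137.0°, with its shoulder at about (0.5775,0.2371,0.048) and its tip at about (0.5537,0.2149,0.1043). The measured tip azimuth is −136.6° at radius 111 mm, so they agree. I'm orienting the tool to that axis.

Emit:
step_arm(rows=[[[0, 0, 0], [0, 0, -0.98]], [[0, 0, 0], [0, 0, -0.98]], [[0, 0, 0], [0, 0, -0.98]], [[0, 0, 0], [0, 0, -0.98]], [[0, 0, 0], [0, 0, -0.98]]])

```text
clock: 8.95
ee_pos: [0.4798, 0.1174, 0.1814]
eef_rot: [0.0, 0.93, 0.368, -0.0]
wrist_force: [-0.4, 0.9, -1.3]
width: 0.472
```

Emit:
step_arm(rows=[[[0, 0, 0], [0, 1, 0]], [[0, 0, 0], [0, 1, 0]], [[0, 0, 0], [0, 1, 0]], [[0, 0, 0], [0, 1, 0]], [[0, 0, 0], [0, 1, 0]]])

```text
clock: 9.45
ee_pos: [0.4799, 0.1173, 0.1819]
eef_rot: [-0.094, 0.898, 0.353, 0.243]
wrist_force: [1.0, 0.5, -1.1]
width: 0.476
```

Emit:
step_arm(rows=[[[0, 0, 0], [0, 0, 0]], [[0, 0, 0], [0, 0, 0]]])

```text
clock: 9.65
ee_pos: [0.4798, 0.1173, 0.1817]
eef_rot: [-0.094, 0.899, 0.353, 0.24]
wrist_force: [1.1, 0.8, -0.3]
width: 0.473
```

```bash
cat > go.py <<'E'
from h import *
AZ=np.radians(-137.0);U=np.array([np.cos(AZ),np.sin(AZ),0]);D=.5*U+np.array([0,0,np.cos(np.pi/6)])
SH=np.array([.5775,.2371,.048])
def rep(target,Rt=None):
    s=env.sense();Rm=q2R(s['eef_rot'])
    print('pos',s['ee_pos'],'F',s['wrist_force'].round(1),'w',round(s['width'],3),'t',s['clock'])
    print('tool z',Rm[:,2].round(4),'x',Rm[:,0].round(3))
    d=Rm.T@(np.array(target)-s['ee_pos']);print('shift units',(d/.025).round(2))
    if Rt is not None: print('turn units',(np.degrees(R.from_matrix(Rm.T@Rt).as_rotvec())/6).round(2))
    return s
def Rleg():
    z=-D;y=np.array([-U[1],U[0],0]); y=y if False else np.cross(z,[0,0,1]);y/=np.linalg.norm(y)
    x=np.cross(y,z)
    if x[2]<0 and False: pass
    return np.column_stack([x,y,z])
E
python3 - <<'E'
from go import *
Rl=Rleg();print(Rl.round(3).tolist())
s=rep(SH+D*(.065+.025+.032),Rl);print(s['joints'])
E
```

```text
[[0.633, 0.682, 0.366], [0.591, -0.731, 0.341], [0.5, 0.0, -0.866]]
pos [0.4798437  0.11734606 0.18166985] F [ 1.1  0.8 -0.3] w 0.473 t 9.65
tool z [ 0.3652  0.3387 -0.8671] x [0.635 0.59  0.498]
shift units [ 2.63 -0.85  2.81]
turn units [ 0.01  0.02 -0.02]
[-0.26342426  0.03467821  1.98534599  0.56471059  0.90871287  0.25355485]
```

Emit:
step_arm(rows=[[[0.88, -0.28, 0], [0, 0, 0]], [[0.88, -0.28, 0], [0, 0, 0]], [[0.87, -0.29, 0.5], [0, 0, 0]], [[0, 0, 0.8], [0, 0, 0]], [[0, 0, 0.8], [0, 0, 0]]])

```text
clock: 10.15
ee_pos: [0.527, 0.1918, 0.169]
eef_rot: [-0.094, 0.898, 0.355, 0.241]
wrist_force: [-0.7, 0.0, -2.7]
width: 0.475
```

Emit:
step_arm(rows=[[[0, 0, 0.7], [0, 0, 0]], [[0, 0, 0], [0, 0, 0]], [[0, 0, 0], [0, 0, 0]]])

```text
clock: 10.45
ee_pos: [0.5327, 0.1968, 0.1542]
eef_rot: [-0.095, 0.899, 0.354, 0.241]
wrist_force: [-0.2, -0.4, -2.0]
width: 0.475
```

Run:
```python
from go import *
s=rep(SH+D*(.065+.025+.032),Rleg())
w=env.read_camera("wrist");b=env.read_camera("side");a=env.read_camera("scene")
cv2.imwrite('pics/w7.png',w['color'][:,:,::-1])
crop(b,170,230,310,350,5.7,'sd7.png');crop(a,300,100,400,190,6.5,'sc7.png')
```

```text
pos [0.53274395 0.19683934 0.15418918] F [-0.2 -0.4 -2. ] w 0.475 t 10.45
tool z [ 0.3654  0.3405 -0.8663] x [0.633 0.591 0.499]
shift units [-0.04  0.04  0.  ]
turn units [0.   0.01 0.01]
```

View pics/w7.png

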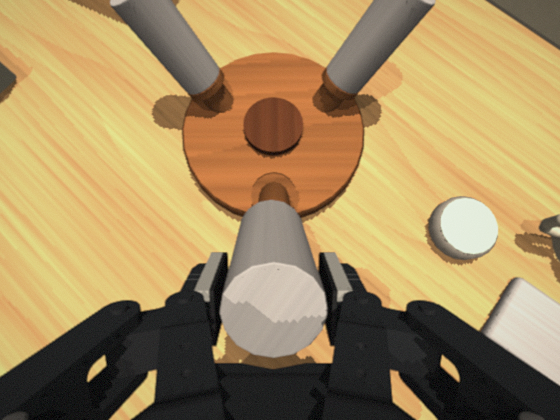

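View pics/sd7.png

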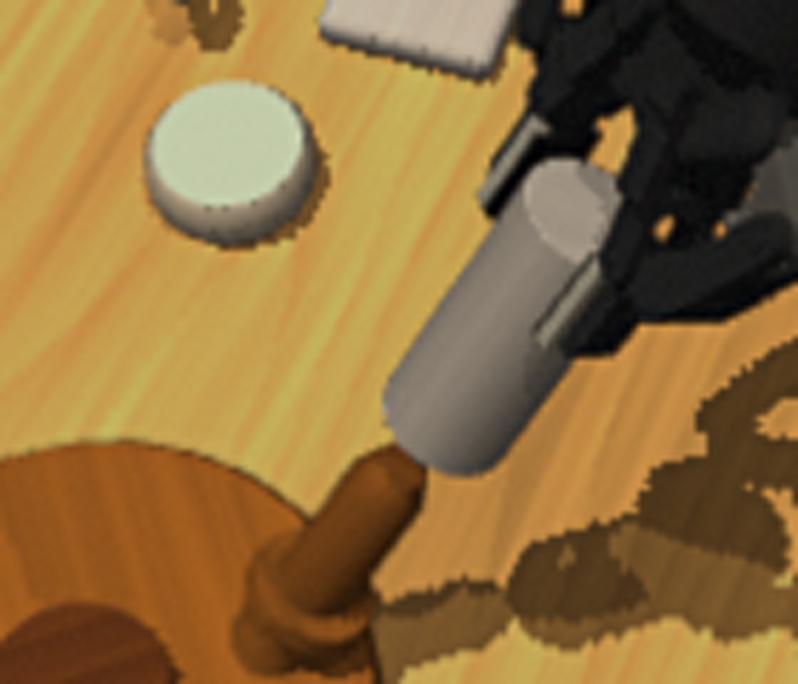

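View pics/sc7.png

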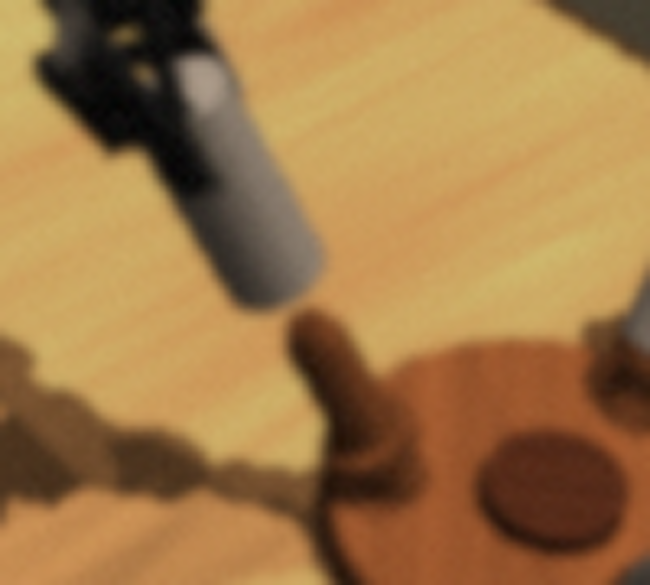

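Run:
```python
from go import *
s=env.sense();w=env.read_camera("wrist");b=env.read_camera("side");a=env.read_camera("scene")
z=q2R(s['eef_rot'])[:,2];p=s['ee_pos']
for n,X in [('tip',SH+D*.065),('sh',SH),('mouth',p+.032*z),('top',p-.063*z),('extend tip',p+.057*z)]:
    print(n,'side',((proj(b,X)-[170,230])*5.7).round(),'scene',((proj(a,X)-[300,100])*6.5).round(),'wrist',proj(w,X,s).round(1))
crop(w,210,150,340,250,6,'w7c.png')
```

```text
tip side [[396. 467.]] scene [[305. 317.]] wrist [[273.1 212.7]]
sh side [[308. 586.]] scene [[367. 426.]] wrist [[272.9 192.4]]
mouth side [[431. 419.]] scene [[282. 270.]] wrist [[272.1 222.3]]
top side [[581. 217.]] scene [[178.  88.]] wrist [[271.7 301.1]]
extend tip side [[395. 468.]] scene [[307. 314.]] wrist [[272.2 211.5]]
```

View pics/w7c.png

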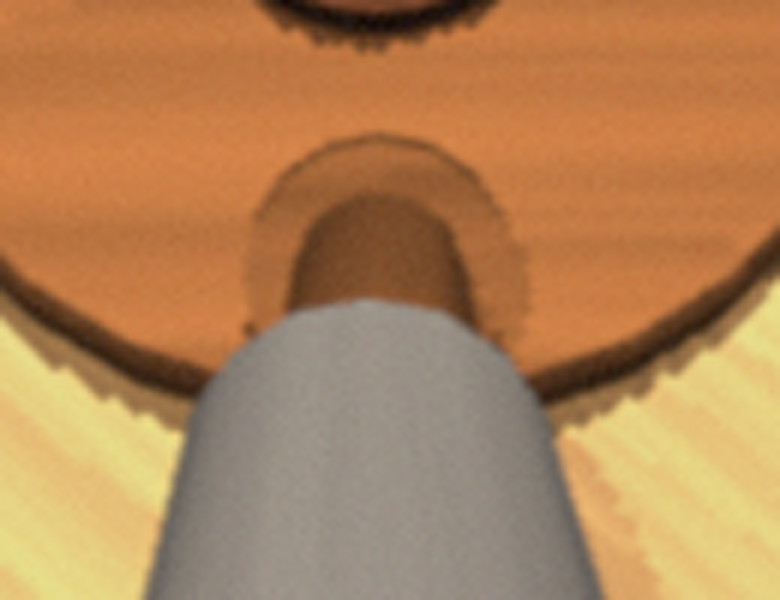

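The wrist view shows the leg centred at crop column 381 and the sleeve at 369, so a shift of about +1 mm in tool y is due. The predicted mouth and tip positions match the side view to within 2 mm. I'm trimming that and feeding on slowly while watching the force.

Emit:
step_arm(rows=[[[-0.04, 0.05, 0.4], [0, 0, 0]], [[0, 0, 0.4], [0, 0, 0]], [[0, 0, 0.3], [0, 0, 0]], [[0, 0, 0.2], [0, 0, 0]], [[0, 0, 0], [0, 0, 0]]])

```text
clock: 11.25
ee_pos: [0.5445, 0.2064, 0.1243]
eef_rot: [-0.095, 0.899, 0.354, 0.24]
wrist_force: [-0.6, -0.2, -2.1]
width: 0.475
```

Emit:
step_arm(rows=[[[0, 0, 0.2], [0, 0, 0]], [[0, 0, 0.2], [0, 0, 0]], [[0, 0, 0], [0, 0, 0]]])

```text
clock: 11.55
ee_pos: [0.5486, 0.2096, 0.1162]
eef_rot: [-0.095, 0.899, 0.354, 0.241]
wrist_force: [2.7, 0.5, -1.4]
width: 0.47
```

Run:
```python
from go import *
s=rep(SH+D*(.032),Rleg())
b=env.read_camera("side");a=env.read_camera("scene");w=env.read_camera("wrist")
crop(b,170,230,310,350,5.7,'sd8.png');crop(a,300,100,400,190,6.5,'sc8.png')
```

```text
pos [0.54859099 0.20958896 0.11618935] F [ 2.7  0.5 -1.4] w 0.47 t 11.55
tool z [ 0.3664  0.3407 -0.8658] x [0.634 0.59  0.5  ]
shift units [ 0.02 -0.02  1.88]
turn units [ 0.01 -0.   -0.01]
```

View pics/sd8.png

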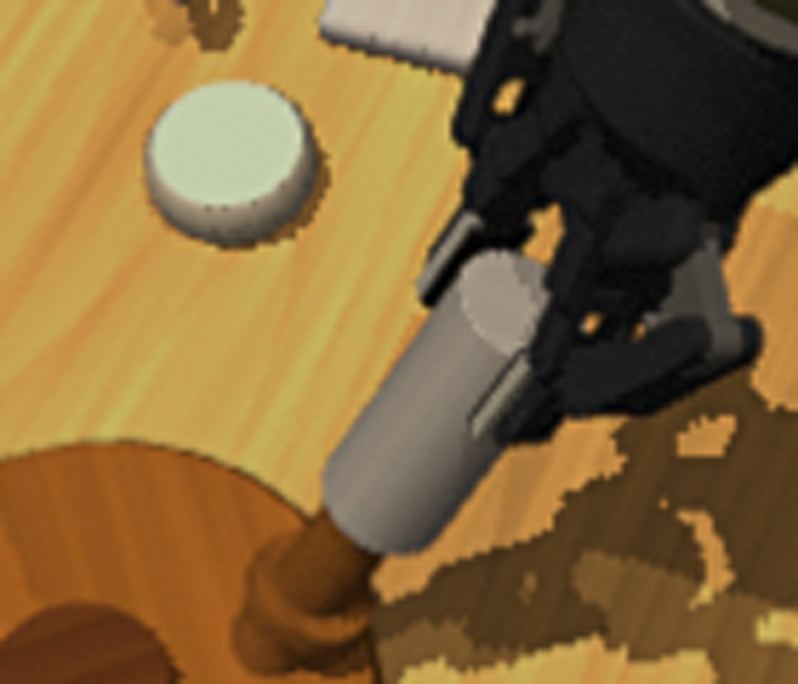

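View pics/sc8.png

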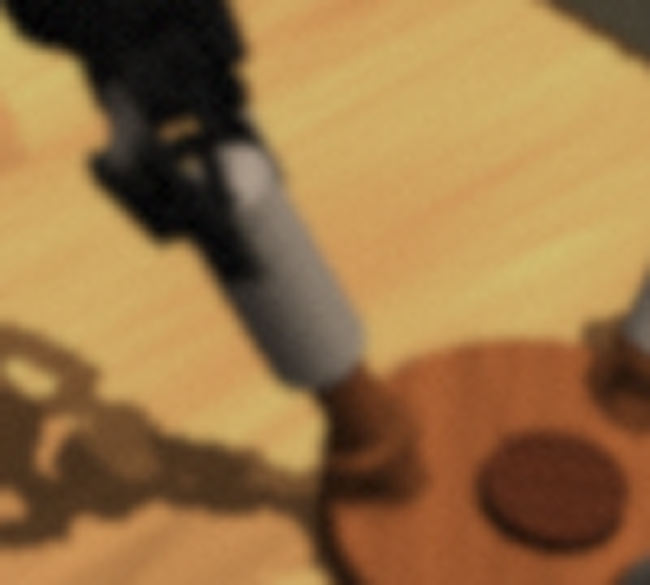

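The mouth is over the pin with 47 mm left to the shoulder and side force under 3 N. I'm continuing gently.

Emit:
step_arm(rows=[[[0.03, -0.03, 0.2], [0, 0, 0]], [[0, 0, 0.2], [0, 0, 0]], [[0, 0, 0.2], [0, 0, 0]], [[0, 0, 0], [0, 0, 0]]])

```text
clock: 12.1
ee_pos: [0.5538, 0.2157, 0.1031]
eef_rot: [-0.095, 0.899, 0.354, 0.241]
wrist_force: [1.6, 0.9, -0.5]
width: 0.472
```

Emit:
step_arm(rows=[[[0, 0, 0.1], [0, 0, 0]], [[0, 0, 0.1], [0, 0, 0]], [[0, 0, 0], [0, 0, 0]]])

```text
clock: 12.4
ee_pos: [0.5555, 0.2173, 0.0992]
eef_rot: [-0.095, 0.899, 0.354, 0.241]
wrist_force: [2.1, 0.5, -2.4]
width: 0.476
```

Emit:
step_arm(rows=[[[0, 0, 0.1], [0, 0, 0]], [[0, 0, 0], [0, 0, 0]]])

```text
clock: 12.6
ee_pos: [0.5564, 0.2182, 0.0971]
eef_rot: [-0.095, 0.899, 0.354, 0.241]
wrist_force: [2.7, 0.4, -2.0]
width: 0.472
```

Emit:
step_arm(rows=[[[0, 0, 0.1], [0, 0, 0]], [[0, 0, 0], [0, 0, 0]]])

```text
clock: 12.8
ee_pos: [0.5573, 0.219, 0.0949]
eef_rot: [-0.095, 0.899, 0.354, 0.241]
wrist_force: [2.5, 0.2, -2.0]
width: 0.477
```

Run:
```python
from go import *
s=rep(SH+D*(.032),Rleg());print('axial F',s['wrist_force']@D)
```

```text
pos [0.55732238 0.21904372 0.09490471] F [ 2.5  0.2 -2. ] w 0.477 t 12.8
tool z [ 0.3658  0.3408 -0.8661] x [0.634 0.59  0.5  ]
shift units [-0.    0.02  0.89]
turn units [ 0.    0.   -0.01]
axial F -2.686390264842088
```

Emit:
step_arm(rows=[[[0, 0, 0.1], [0, 0, 0]], [[0, 0, 0], [0, 0, 0]]])

```text
clock: 13.0
ee_pos: [0.5582, 0.2199, 0.0927]
eef_rot: [-0.095, 0.899, 0.354, 0.241]
wrist_force: [1.7, 0.7, -1.1]
width: 0.467
```

Emit:
step_arm(rows=[[[0, 0, 0.1], [0, 0, 0]], [[0, 0, 0], [0, 0, 0]]])

```text
clock: 13.2
ee_pos: [0.5591, 0.2208, 0.0905]
eef_rot: [-0.095, 0.899, 0.354, 0.241]
wrist_force: [2.6, -0.2, -1.4]
width: 0.474
```

Emit:
step_arm(rows=[[[0, 0, 0.1], [0, 0, 0]], [[0, 0, 0], [0, 0, 0]]])

```text
clock: 13.4
ee_pos: [0.5601, 0.2216, 0.0883]
eef_rot: [-0.095, 0.899, 0.354, 0.241]
wrist_force: [3.5, 0.3, -1.8]
width: 0.473
```

It has gone past the 25 mm stop with no resistance, so this one looks like the fit. I'll continue to the shoulder.

Emit:
step_arm(rows=[[[0, 0, 0.1], [0, 0, 0]], [[0, 0, 0.1], [0, 0, 0]], [[0, 0, 0.1], [0, 0, 0]], [[0, 0, 0], [0, 0, 0]]])

```text
clock: 13.8
ee_pos: [0.5628, 0.2242, 0.0818]
eef_rot: [-0.095, 0.899, 0.354, 0.241]
wrist_force: [3.2, 1.2, -2.2]
width: 0.476
```

Emit:
step_arm(rows=[[[0, 0, 0.1], [0, 0, 0]], [[0, 0, 0], [0, 0, 0]]])

```text
clock: 14.0
ee_pos: [0.5637, 0.225, 0.0797]
eef_rot: [-0.095, 0.899, 0.354, 0.241]
wrist_force: [3.1, 0.9, -1.6]
width: 0.473
```

Emit:
step_arm(rows=[[[0, 0, 0.08], [0, 0, 0]], [[0, 0, 0], [0, 0, 0]]])

```text
clock: 14.2
ee_pos: [0.5644, 0.2257, 0.078]
eef_rot: [-0.095, 0.899, 0.354, 0.241]
wrist_force: [2.9, 0.4, -0.9]
width: 0.471
```

Run:
```python
from go import *
s=rep(SH+D*(.032),Rleg());print('axial F',s['wrist_force']@D)
b=env.read_camera("side");w=env.read_camera("wrist")
crop(b,170,230,310,350,5.7,'sd9.png');crop(w,190,100,360,230,4.5,'w9.png')
```

```text
pos [0.56440251 0.22569301 0.07803452] F [ 2.9  0.4 -0.9] w 0.471 t 14.2
tool z [ 0.3657  0.3408 -0.8661] x [0.634 0.59  0.5  ]
shift units [0.   0.02 0.11]
turn units [ 0.    0.   -0.01]
axial F -1.9918617392001141
```

View pics/sd9.png

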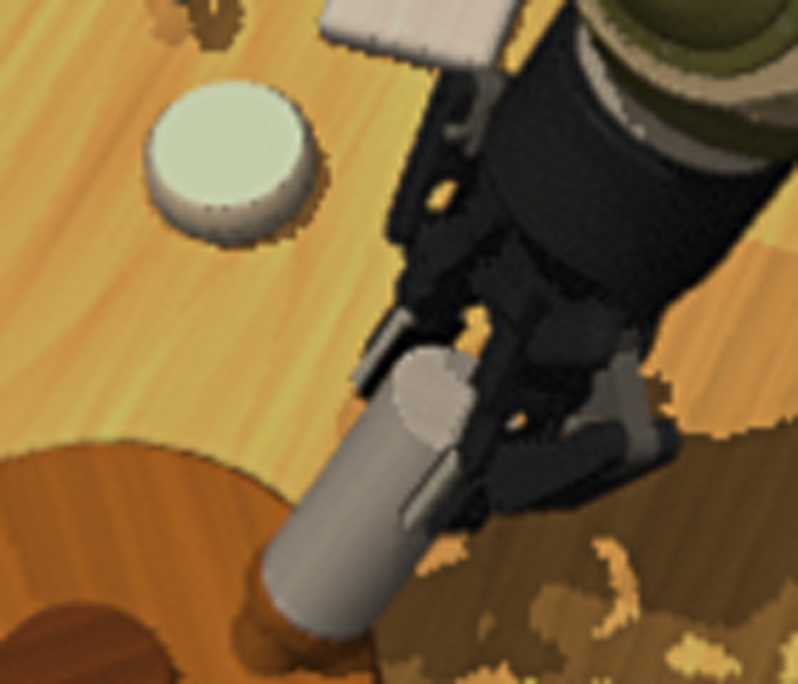

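View pics/w9.png

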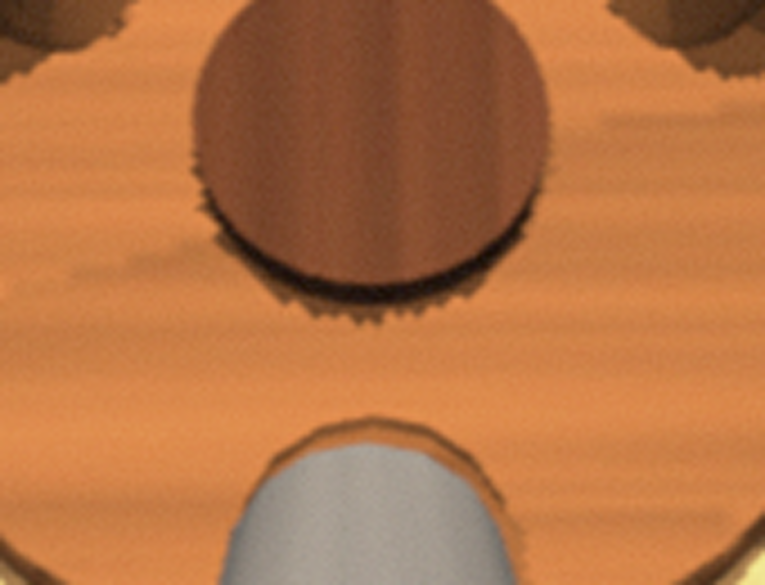

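The mouth is now almost at the collar. I'll use small steps until the force shows contact.

Emit:
step_arm(rows=[[[0, 0, 0.06], [0, 0, 0]], [[0, 0, 0], [0, 0, 0]]])

```text
clock: 14.5
ee_pos: [0.565, 0.2262, 0.0769]
eef_rot: [-0.095, 0.899, 0.354, 0.241]
wrist_force: [1.7, 0.2, -0.5]
width: 0.474
```

Emit:
step_arm(rows=[[[0, 0, 0.06], [0, 0, 0]], [[0, 0, 0], [0, 0, 0]]])

```text
clock: 14.7
ee_pos: [0.5657, 0.2268, 0.0764]
eef_rot: [-0.095, 0.899, 0.354, 0.241]
wrist_force: [-3.9, -2.9, 7.8]
width: 0.471
```

Emit:
step_arm(rows=[[[0, 0, 0.05], [0, 0, 0]], [[0, 0, 0], [0, 0, 0]]])

```text
clock: 14.9
ee_pos: [0.5659, 0.2274, 0.0764]
eef_rot: [-0.095, 0.898, 0.354, 0.242]
wrist_force: [-15.3, -6.8, 21.9]
width: 0.472
```

It stops firmly at the expected home depth, within 1 mm. I'm relaxing the push, releasing, and checking.

Emit:
step_arm(rows=[[[0, 0, -0.04], [0, 0, 0]], [[0, 0, 0], [0, 0, 0]]])

```text
clock: 15.1
ee_pos: [0.5656, 0.227, 0.0763]
eef_rot: [-0.095, 0.899, 0.354, 0.241]
wrist_force: [-5.2, -2.3, 11.2]
width: 0.47
```

Emit:
step_arm(rows=[[[0, 0, 0], [0, 0, 0]], [[0, 0, 0], [0, 0, 0]], [[0, 0, 0], [0, 0, 0]], [[0, 0, 0], [0, 0, 0]]], hand=-1)

```text
clock: 15.5
ee_pos: [0.5654, 0.2268, 0.0751]
eef_rot: [-0.095, 0.899, 0.354, 0.241]
wrist_force: [-0.7, -0.1, -0.1]
width: 1.004
```

Emit:
step_arm(rows=[[[0, 0, -0.6], [0, 0, 0]], [[0, 0, -1], [0, 0, 0]], [[0, 0, -1], [0, 0, 0]], [[0, 0, -1], [0, 0, 0]], [[0, 0, 0], [0, 0, 0]]])

```text
clock: 16.0
ee_pos: [0.5334, 0.1956, 0.1559]
eef_rot: [-0.094, 0.898, 0.354, 0.243]
wrist_force: [-0.1, 0.8, -0.9]
width: 1.0
```

Run:
```python
from go import *
s=rep(SH+D*(.032),Rleg())
b=env.read_camera("side");w=env.read_camera("wrist");a=env.read_camera("scene")
crop(b,100,230,300,420,3.1,'sd10.png');cv2.imwrite('pics/w10.png',w['color'][:,:,::-1]);crop(a,310,100,440,215,5,'sc10.png')
X=SH+D*.095
print('pred top px side',proj(b,X),((proj(b,X)-[100,230])*3.1),'scene',(proj(a,X)-[310,100])*5,'wrist',proj(w,X,s))
```

```text
pos [0.53335798 0.1955649  0.15593064] F [-0.1  0.8 -0.9] w 1.0 t 16.0
tool z [ 0.37    0.3404 -0.8644] x [0.632 0.59  0.503]
shift units [-0.07 -0.02  3.67]
turn units [ 0.03 -0.03  0.  ]
pred top px side [[247.14025707 301.63474374]] [[456.1347969 222.0677056]] scene [[161.34797631 203.16993998]] wrist [[271.5468175  226.26023011]]
```

View pics/sd10.png

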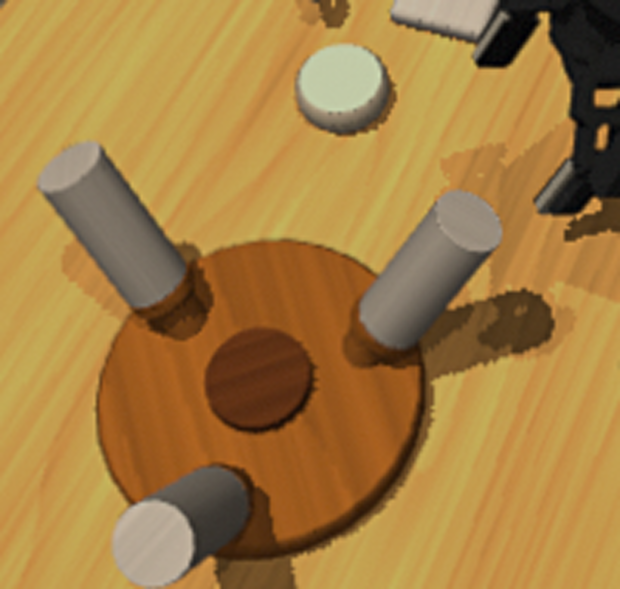

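View pics/w10.png

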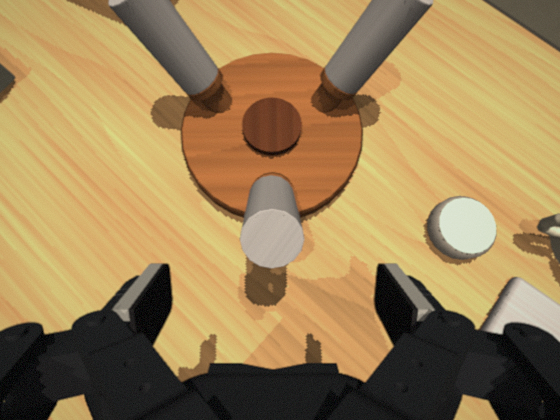

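View pics/sc10.png

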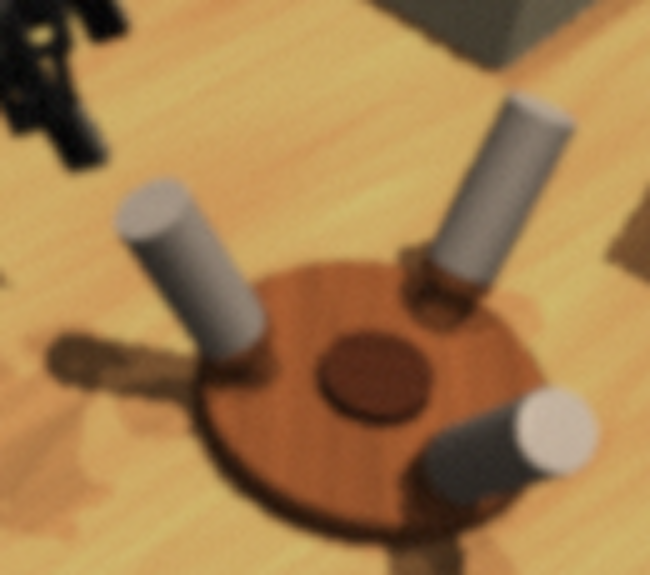

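Run:
```python
from go import *
s=env.sense();b=env.read_camera("side");w=env.read_camera("wrist");a=env.read_camera("scene")
A=(310+157/5,100+211/5);B=(100+468/3.1,230+221/3.1)
X,e=tri([ray(a,A),ray(b,B),ray(w,(271.5,239),s)]);print(X,e);X2,e2=tri([ray(a,A),ray(b,B)]);print(X2,e2)
c=np.array([.6352,.2909]);v=X2[:2]-c;print(np.linalg.norm(v),np.degrees(np.arctan2(v[1],v[0])),'exp r .126 z .130; others z .127-.129')
```

```text
[0.53875677 0.20104696 0.12504913] [np.float64(0.00395448417835634), np.float64(0.0017161964435515342), np.float64(0.002873217065885534)]
[0.54033655 0.2012784  0.12587976] [np.float64(0.0026240755409616874), np.float64(0.002624075540961596)]
0.13050327239236936 -136.62753069851348 exp r .126 z .130; others z .127-.129
```

The sleeve top triangulates to r≈130, z≈126 mm. That is home with about 4 mm of play-droop; a sleeve 25 mm short would show z≈152 mm. It also looks the same as the other two legs. So this one fits, and the other must be the one that stops short. I'm turning the tool upright and going to the second sleeve.

Emit:
step_arm(rows=[[[0, 0, 0], [0, -1, 0]], [[0, 0, 0], [0, -1, 0]], [[0, 0, 0], [0, -1, 0]], [[0, 0, 0], [0, -1, 0]], [[0, 0, 0], [0, -1, 0]]])

```text
clock: 16.8
ee_pos: [0.5327, 0.1963, 0.1529]
eef_rot: [0.001, 0.931, 0.366, -0.002]
wrist_force: [-0.2, -0.7, 0.1]
width: 1.003
```

Emit:
step_arm(rows=[[[0, 0, 0], [0, 0, 0.98]], [[0, 0, 0], [0, 0, 0.98]], [[0, 0, 0], [0, 0, 0.98]], [[0, 0, 0], [0, 0, 0.98]], [[0, 0, 0], [0, 0, 0.98]]])

```text
clock: 17.3
ee_pos: [0.5325, 0.1964, 0.1523]
eef_rot: [-0.0, 0.993, 0.116, -0.001]
wrist_force: [-0.5, 0.2, 0.0]
width: 0.999
```

Emit:
step_arm(rows=[[[0, 0, 0], [0, 0, 0.97]], [[0, 0, 0], [0, 0, 0.97]], [[0, 0, 0], [0, 0, 0]]])

```text
clock: 17.6
ee_pos: [0.5325, 0.1964, 0.1525]
eef_rot: [0.0, 1.0, 0.017, -0.001]
wrist_force: [0.6, -0.0, 0.7]
width: 1.0
```

```bash
cat >> go.py <<'E'
def Rdown(deg):
    t=np.radians(deg);x=np.array([np.cos(t),np.sin(t),0]);z=np.array([0,0,-1.]);return np.column_stack([x,np.cross(z,x),z])
E
python3 - <<'E'
from go import *
s=rep([.475,-.039,.16],Rdown(2));print(s['joints'])
E
```

```text
pos [0.53250873 0.19635687 0.15245342] F [ 0.6 -0.   0.7] w 1.0 t 17.6
tool z [-0.0014 -0.     -1.    ] x [ 0.999  0.033 -0.001]
shift units [-2.61  9.33 -0.3 ]
turn units [-0.    0.01 -0.02]
[1.46800830e-01 4.43622242e-01 1.43161910e+00 1.90861352e-04
 1.26776529e+00 1.68430446e+00]
```

Emit:
step_arm(rows=[[[-0.26, 0.93, -0.03], [0, 0, 0]], [[-0.26, 0.93, -0.03], [0, 0, 0]], [[-0.26, 0.93, -0.03], [0, 0, 0]], [[-0.26, 0.93, -0.03], [0, 0, 0]], [[-0.26, 0.93, -0.03], [0, 0, 0]]])

```text
clock: 18.1
ee_pos: [0.5038, 0.0781, 0.1566]
eef_rot: [-0.0, 1.0, 0.019, -0.0]
wrist_force: [-0.1, 0.1, 0.2]
width: 0.999
```

Emit:
step_arm(rows=[[[-0.26, 0.93, -0.03], [0, 0, 0]], [[-0.26, 0.93, -0.03], [0, 0, 0]], [[-0.26, 0.93, -0.03], [0, 0, 0]], [[-0.26, 0.93, -0.03], [0, 0, 0]], [[-0.26, 0.93, -0.03], [0, 0, 0]]])

```text
clock: 18.6
ee_pos: [0.4752, -0.0392, 0.1605]
eef_rot: [-0.0, 1.0, 0.019, -0.0]
wrist_force: [0.4, 0.5, 0.1]
width: 0.998
```

Emit:
step_arm(rows=[[[0, 0, 0], [0, 0, 0]]])

```text
clock: 18.7
ee_pos: [0.4752, -0.0402, 0.1605]
eef_rot: [0.0, 1.0, 0.017, -0.0]
wrist_force: [0.0, 1.0, -0.7]
width: 1.001
```

Run:
```python
from go import *
s=rep([.498,-.039,.032],Rdown(2))
w=env.read_camera("wrist");cv2.imwrite('pics/w11.png',w['color'][:,:,::-1])
print(proj(w,[.498,-.039,.095],s))
```

```text
pos [ 0.47524873 -0.04024057  0.16053652] F [ 0.   1.  -0.7] w 1.001 t 18.7
tool z [-5.e-04 -1.e-04 -1.e+00] x [ 0.999  0.034 -0.001]
shift units [ 0.91 -0.02  5.14]
turn units [ 0.    0.01 -0.01]
[[270.66597249 179.40721711]]
```

View pics/w11.png

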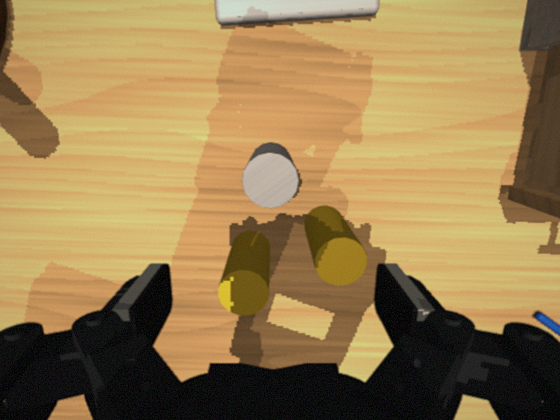

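The grey sleeve's top is at (271,179), matching the prediction of (270.7,179.4). The yellow tubes at (243,275) and (335,250) stay clear of the jaws. I'm grasping it.

Emit:
step_arm(rows=[[[0.91, -0.02, 0], [0, 0, 0]], [[0, 0, 0.85], [0, 0, 0]], [[0, 0, 0.86], [0, 0, 0]], [[0, 0, 0.86], [0, 0, 0]], [[0, 0, 0.86], [0, 0, 0]]])

```text
clock: 19.25
ee_pos: [0.4984, -0.0361, 0.0739]
eef_rot: [-0.0, 1.0, 0.018, -0.0]
wrist_force: [0.2, -1.2, -0.1]
width: 0.999
```

Emit:
step_arm(rows=[[[0, 0, 0.86], [0, 0, 0]], [[0, 0, 0.85], [0, 0, 0]], [[0, 0, 0], [0, 0, 0]]])

```text
clock: 19.55
ee_pos: [0.4968, -0.0357, 0.0299]
eef_rot: [-0.001, 1.0, 0.018, -0.002]
wrist_force: [0.3, -0.5, 0.2]
width: 1.0
```

Emit:
step_arm(rows=[[[0, 0, 0], [0, 0, 0]], [[0, 0, 0], [0, 0, 0]], [[0, 0, 0], [0, 0, 0]], [[0, 0, 0], [0, 0, 0]], [[0, 0, 0], [0, 0, 0]]], hand=1, force=35)

```text
clock: 20.05
ee_pos: [0.4989, -0.0373, 0.0334]
eef_rot: [0.0, 1.0, 0.017, 0.001]
wrist_force: [-0.6, 0.9, 6.2]
width: 0.462
```

Run:
```python
from go import *
import pickle
s=rep([.55,-.364,.22],Rdown(2))
a,b=pickle.load(open('c0.pkl','rb'))
# drawer rim: front panel top corners (z=.136) & side
for p in [(28,165),(292,28),(62,178),(283,45)]: print('sc',p,plane(a,(60+p[0]/3,210+p[1]/3),.136))
for p in [(640,168),(585,360),(655,172),(562,365)]: print('sd',p,plane(b,(220+p[0]/4,40+p[1]/4),.136))
```

```text
pos [ 0.49887487 -0.03729522  0.03339069] F [-0.6  0.9  6.2] w 0.462 t 20.05
tool z [ 1.8e-03 -4.0e-04 -1.0e+00] x [0.999 0.034 0.002]
shift units [ 1.62 13.13 -7.46]
turn units [ 0.   -0.02 -0.01]
sc (28, 165) [ 0.48388692 -0.46219461  0.136     ]
sc (292, 28) [ 0.48943661 -0.27027275  0.136     ]
sc (62, 178) [ 0.50679112 -0.44677829  0.136     ]
sc (283, 45) [ 0.49875915 -0.28181192  0.136     ]
sd (640, 168) [ 0.48759454 -0.46166076  0.136     ]
sd (585, 360) [ 0.47231837 -0.27663379  0.136     ]
sd (655, 172) [ 0.4780667  -0.46120227  0.136     ]
sd (562, 365) [ 0.482985   -0.26780728  0.136     ]
```

Gripped at a width of 0.462. The drawer centre line is at y≈−0.364, the panel's inner face at x≈0.498, and the unit front at x≈0.61. I'll place the sleeve at (0.545,−0.364), lifting first and then traversing.

Emit:
step_arm(rows=[[[0, 0, -0.5], [0, 0, 0]], [[0, 0, -1], [0, 0, 0]], [[0, 0, -1], [0, 0, 0]], [[0, 0, -1], [0, 0, 0]], [[0, 0, -1], [0, 0, 0]]])

```text
clock: 20.55
ee_pos: [0.498, -0.0371, 0.1467]
eef_rot: [0.0, 1.0, 0.017, 0.0]
wrist_force: [0.3, 0.0, -1.2]
width: 0.462
```

Emit:
step_arm(rows=[[[0, 0, -1], [0, 0, 0]], [[0, 0, -1], [0, 0, 0]], [[0, 0, -0.5], [0, 0, 0]], [[0, 0.6, 0], [0, 0, 0]], [[0, 0.9, 0], [0, 0, 0]]])

```text
clock: 21.05
ee_pos: [0.4993, -0.075, 0.2076]
eef_rot: [0.0, 1.0, 0.018, 0.0]
wrist_force: [-0.4, -0.9, -2.5]
width: 0.459
```

Emit:
step_arm(rows=[[[0.1, 0.9, 0], [0, 0, 0]], [[0.2, 0.9, 0], [0, 0, 0]], [[0.2, 0.9, 0], [0, 0, 0]], [[0.2, 0.9, 0], [0, 0, 0]], [[0.2, 0.9, 0], [0, 0, 0]]])

```text
clock: 21.55
ee_pos: [0.5253, -0.188, 0.2068]
eef_rot: [-0.0, 1.0, 0.017, -0.001]
wrist_force: [0.7, 0.1, -1.7]
width: 0.464
```

Emit:
step_arm(rows=[[[0.2, 0.9, 0], [0, 0, 0]], [[0.2, 0.9, 0], [0, 0, 0]], [[0.2, 0.9, 0], [0, 0, 0]], [[0.1, 0.8, 0], [0, 0, 0]], [[0, 0, 0], [0, 0, 0]]])

```text
clock: 22.05
ee_pos: [0.5454, -0.2758, 0.2061]
eef_rot: [-0.0, 1.0, 0.016, -0.001]
wrist_force: [-0.1, 0.8, -2.2]
width: 0.462
```

Run:
```python
from go import *
s=rep([.545,-.364,.205],Rdown(2));print(s['joints'])
```

```text
pos [ 0.54537882 -0.27584881  0.20613295] F [-0.1  0.8 -2.2] w 0.462 t 22.05
tool z [-1.6e-03  5.0e-04 -1.0e+00] x [ 1.     0.031 -0.002]
shift units [-0.12  3.52  0.04]
turn units [-0.01  0.02 -0.04]
[-6.59443477e-01  5.02954493e-01  1.19942175e+00 -5.98293501e-04
  1.44083206e+00  8.80394845e-01]
```

Emit:
step_arm(rows=[[[-0.03, 0.9, 0], [0, 0, 0]], [[-0.03, 0.9, 0], [0, 0, 0]], [[-0.03, 0.9, 0], [0, 0, 0]], [[-0.03, 0.8, 0], [0, 0, 0]], [[0, 0, 0], [0, 0, 0]]])

```text
clock: 22.55
ee_pos: [0.5451, -0.3625, 0.2064]
eef_rot: [-0.0, 1.0, 0.016, -0.001]
wrist_force: [0.5, 0.5, -2.0]
width: 0.464
```

Run:
```python
from go import *
s=rep([.545,-.364,.0554],Rdown(2))
w=env.read_camera("wrist");cv2.imwrite('pics/w12.png',w['color'][:,:,::-1])
b=env.read_camera("side");crop(b,220,10,420,180,4,'sd12.png')
a=env.read_camera("scene");crop(a,60,170,260,370,3,'sc12.png')
```

```text
pos [ 0.5451236  -0.36251538  0.20636907] F [ 0.5  0.5 -2. ] w 0.464 t 22.55
tool z [-1.3e-03  7.0e-04 -1.0e+00] x [ 1.     0.031 -0.001]
shift units [0.   0.06 6.04]
turn units [-0.01  0.01 -0.03]
```

View pics/w12.png

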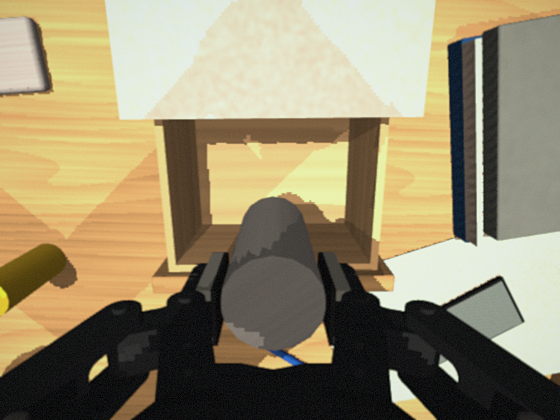

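View pics/sd12.png

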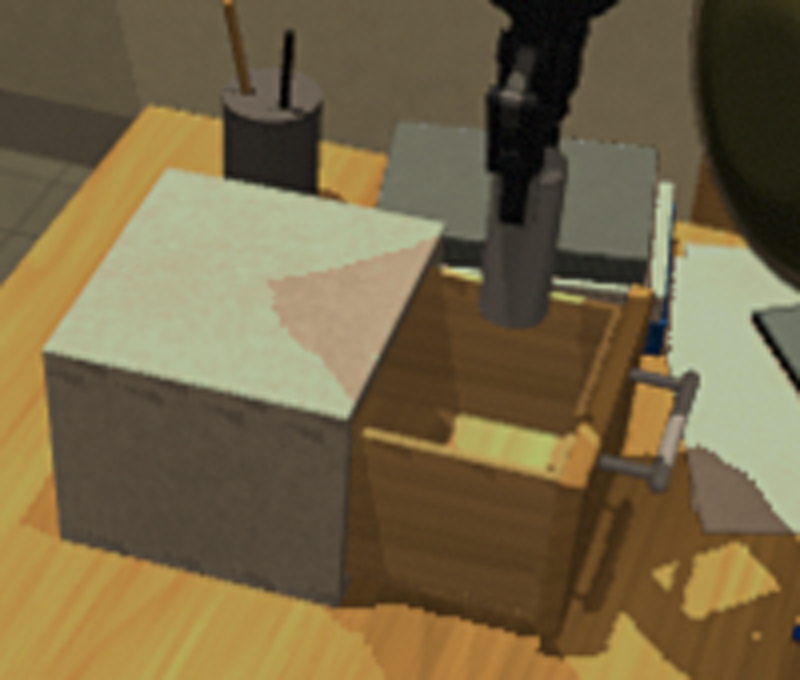

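View pics/sc12.png

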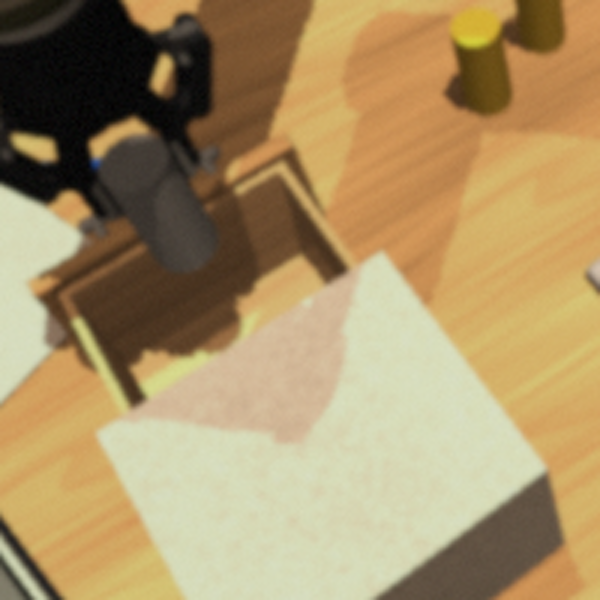

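The sleeve hangs centred over the drawer opening: in the wrist view the sleeve is at column 273 and the drawer walls at about 163 and 387. I'm lowering it.

Emit:
step_arm(rows=[[[0, 0.05, 0.8], [0, 0, 0]], [[0, 0, 0.9], [0, 0, 0]], [[0, 0, 0.9], [0, 0, 0]], [[0, 0, 0.9], [0, 0, 0]], [[0, 0, 0.9], [0, 0, 0]]])

```text
clock: 23.2
ee_pos: [0.5464, -0.3607, 0.0968]
eef_rot: [-0.0, 1.0, 0.017, 0.0]
wrist_force: [0.5, 1.4, -1.7]
width: 0.461
```

Emit:
step_arm(rows=[[[0, 0, 0.7], [0, 0, 0]], [[0, 0, 0.4], [0, 0, 0]], [[0, 0, 0.2], [0, 0, 0]], [[0, 0, 0.1], [0, 0, 0]], [[0, 0, 0], [0, 0, 0]]])

```text
clock: 23.7
ee_pos: [0.5465, -0.362, 0.0629]
eef_rot: [0.0, 1.0, 0.017, 0.0]
wrist_force: [0.3, 0.2, -2.3]
width: 0.458
```

Emit:
step_arm(rows=[[[0, 0, 0.1], [0, 0, 0]], [[0, 0, 0], [0, 0, 0]]])

```text
clock: 23.9
ee_pos: [0.5462, -0.3621, 0.06]
eef_rot: [0.0, 1.0, 0.017, 0.0]
wrist_force: [-0.2, 0.2, -1.6]
width: 0.462
```

Emit:
step_arm(rows=[[[0, 0, 0.1], [0, 0, 0]], [[0, 0, 0], [0, 0, 0]]])

```text
clock: 24.1
ee_pos: [0.5461, -0.3619, 0.0571]
eef_rot: [-0.0, 1.0, 0.017, -0.0]
wrist_force: [-0.8, 0.1, -1.5]
width: 0.46
```

Emit:
step_arm(rows=[[[0, 0, 0.07], [0, 0, 0]], [[0, 0, 0], [0, 0, 0]]])

```text
clock: 24.3
ee_pos: [0.5462, -0.362, 0.0556]
eef_rot: [0.0, 1.0, 0.017, -0.0]
wrist_force: [0.5, -0.4, -1.3]
width: 0.461
```

Emit:
step_arm(rows=[[[0, 0, 0.05], [0, 0, 0]], [[0, 0, 0], [0, 0, 0]]])

```text
clock: 24.5
ee_pos: [0.5466, -0.3621, 0.0554]
eef_rot: [0.0, 1.0, 0.017, 0.001]
wrist_force: [-0.6, 0.9, 4.5]
width: 0.466
```

It touches the drawer floor at exactly the expected height (TCP 0.0554). I'm releasing with a partial opening, then going straight up.

Emit:
step_arm(rows=[[[0, 0, 0], [0, 0, 0]], [[0, 0, 0], [0, 0, 0]], [[0, 0, 0], [0, 0, 0]], [[0, 0, 0], [0, 0, 0]]], hand=-0.4)

```text
clock: 24.9
ee_pos: [0.5462, -0.362, 0.0542]
eef_rot: [-0.0, 1.0, 0.017, -0.0]
wrist_force: [0.3, -0.4, -0.4]
width: 0.701
```

Emit:
step_arm(rows=[[[0, 0, -0.2], [0, 0, 0]], [[0, 0, -0.5], [0, 0, 0]], [[0, 0, -0.9], [0, 0, 0]], [[0, 0, -0.9], [0, 0, 0]], [[0, 0, -0.9], [0, 0, 0]]])

```text
clock: 25.4
ee_pos: [0.5463, -0.3621, 0.1415]
eef_rot: [0.0, 1.0, 0.017, 0.0]
wrist_force: [-0.1, -0.1, 0.3]
width: 0.698
```

Emit:
step_arm(rows=[[[0, 0, -0.9], [0, 0, 0]], [[0, 0, -0.9], [0, 0, 0]], [[0, 0, -0.9], [0, 0, 0]], [[0, 0, 0], [0, 0, 0]]])

```text
clock: 25.8
ee_pos: [0.5471, -0.3628, 0.2114]
eef_rot: [0.003, 1.0, 0.017, 0.003]
wrist_force: [1.0, -0.1, 0.4]
width: 0.699
```

Run:
```python
from go import *
s=rep([.37,-.37,.205],Rdown(2))
w=env.read_camera("wrist");cv2.imwrite('pics/w13.png',w['color'][:,:,::-1])
b=env.read_camera("side");crop(b,220,10,420,180,4,'sd13.png')
```

```text
pos [ 0.54712632 -0.3628191   0.21137586] F [ 1.  -0.1  0.4] w 0.699 t 25.8
tool z [ 0.0052 -0.0049 -1.    ] x [0.999 0.034 0.005]
shift units [-7.09  0.05  0.22]
turn units [ 0.05 -0.05 -0.01]
```

View pics/w13.png

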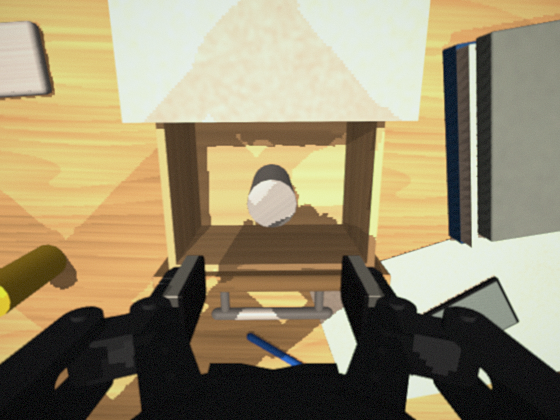

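View pics/sd13.png

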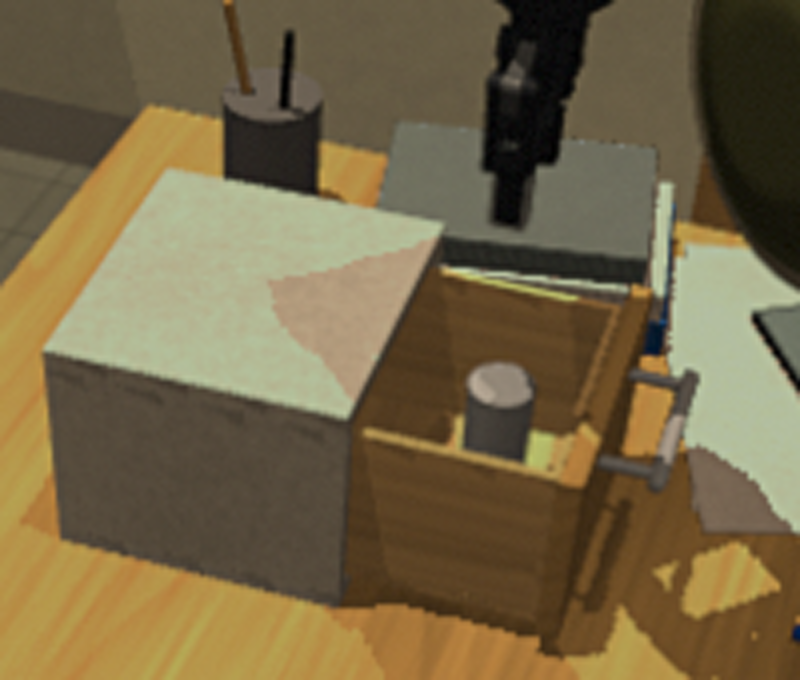

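The sleeve stands upright inside the drawer, at side crop (498,410) and wrist (272,203). I'll shut the fingers, move in front of the handle, and push it gently.

Emit:
step_arm(rows=[[[-0.9, 0, 0], [0, 0, 0]], [[-1, 0, 0], [0, 0, 0]], [[-1, 0, 0], [0, 0, 0]], [[-1, 0, 0], [0, 0, 0]], [[-1, 0, 0], [0, 0, 0]]], hand=1)

```text
clock: 26.4
ee_pos: [0.4224, -0.3656, 0.2056]
eef_rot: [-0.001, 1.0, 0.017, -0.001]
wrist_force: [-0.6, -0.9, 0.5]
width: -0.005
```

Emit:
step_arm(rows=[[[-1, 0, 0], [0, 0, 0]], [[-0.2, 0, 0], [0, 0, 0]], [[0, 0, 0], [0, 0, 0]]])

```text
clock: 26.7
ee_pos: [0.3934, -0.367, 0.2064]
eef_rot: [-0.0, 1.0, 0.016, -0.0]
wrist_force: [0.9, -0.0, -0.6]
width: -0.003
```

Run:
```python
from go import *
s=rep([.395,-.369,.055],Rdown(2))
w=env.read_camera("wrist");cv2.imwrite('pics/w14.png',w['color'][:,:,::-1])
for y in(-.319,-.369,-.419): print(proj(w,[.442+ (y+.369)*-.035,y,.112],s))
```

```text
pos [ 0.39338487 -0.36701671  0.20638203] F [ 0.9 -0.  -0.6] w -0.003 t 26.7
tool z [-5.e-04  9.e-04 -1.e+00] x [ 0.999  0.033 -0.   ]
shift units [0.06 0.09 6.06]
turn units [-0.01  0.   -0.02]
[[211.57659548 139.86298063]]
[[276.15577506 139.71966035]]
[[340.74940445 139.60301218]]
```

View pics/w14.png

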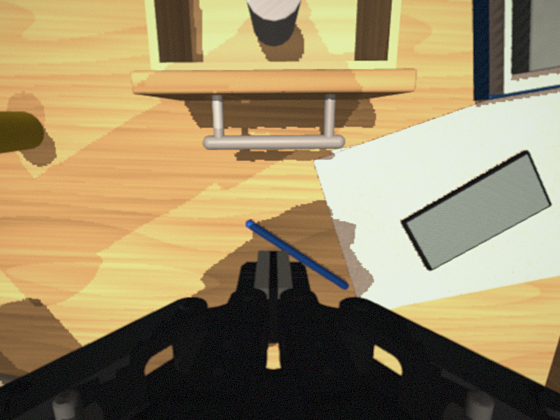

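The handle spans columns 204–344 at row 142, within 2 px of the prediction. I'm lowering in front of it.

Emit:
step_arm(rows=[[[0, 0.05, 0.9], [0, 0, 0]], [[0, 0, 1], [0, 0, 0]], [[0, 0, 1], [0, 0, 0]], [[0, 0, 1], [0, 0, 0]], [[0, 0, 1], [0, 0, 0]]])

```text
clock: 27.25
ee_pos: [0.3947, -0.368, 0.0828]
eef_rot: [-0.0, 1.0, 0.017, -0.0]
wrist_force: [0.8, -0.5, 0.5]
width: -0.002
```

Emit:
step_arm(rows=[[[0, 0, 0.9], [0, 0, 0]], [[0, 0, 0.26], [0, 0, 0]], [[0, 0, 0], [0, 0, 0]], [[0.3, 0, 0], [0, 0, 0]], [[0.3, 0, 0], [0, 0, 0]]])

```text
clock: 27.75
ee_pos: [0.41, -0.3684, 0.0566]
eef_rot: [0.001, 1.0, 0.017, 0.001]
wrist_force: [-0.1, -0.5, 0.3]
width: -0.002
```

Emit:
step_arm(rows=[[[0.25, 0, 0], [0, 0, 0]], [[0.25, 0, 0], [0, 0, 0]], [[0.25, 0, 0], [0, 0, 0]], [[0.25, 0, 0], [0, 0, 0]], [[0.25, 0, 0], [0, 0, 0]]])

```text
clock: 28.25
ee_pos: [0.4405, -0.3668, 0.0554]
eef_rot: [-0.0, 1.0, 0.017, -0.0]
wrist_force: [-2.2, 0.3, -0.3]
width: 0.005
```

Run:
```python
from go import *
s=rep([.545,-.365,.055],Rdown(2))
b=env.read_camera("side");crop(b,220,10,420,180,4,'sd15.png')
```

```text
pos [ 0.44052004 -0.36678489  0.05538275] F [-2.2  0.3 -0.3] w 0.005 t 28.25
tool z [-2.e-04  1.e-04 -1.e+00] x [ 0.999  0.034 -0.   ]
shift units [4.18 0.07 0.01]
turn units [-0.    0.   -0.01]
```

View pics/sd15.png

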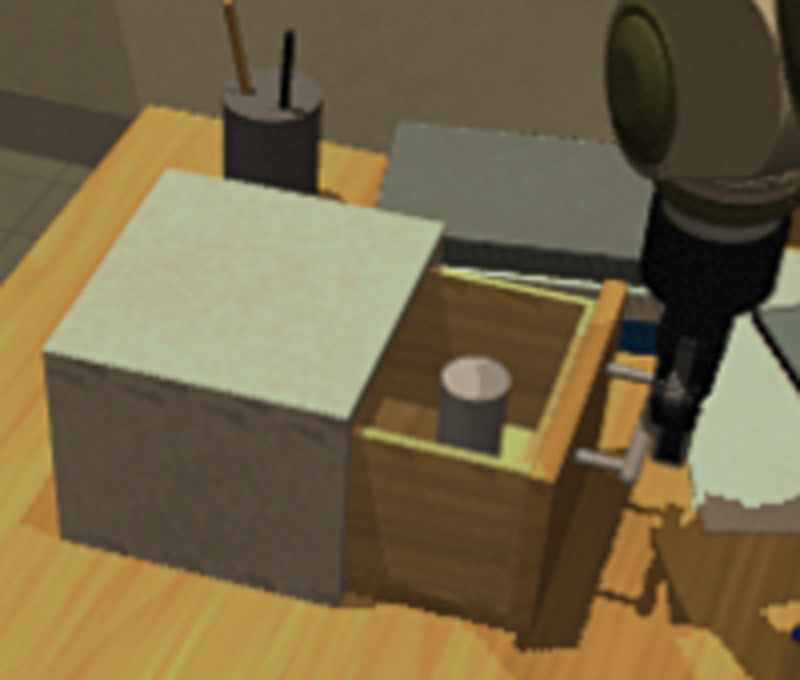

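The drawer is moving with a 2 N push and the sleeve stays upright. I'm continuing smoothly.

Emit:
step_arm(rows=[[[0.25, 0, 0], [0, 0, 0]], [[0.3, 0, 0], [0, 0, 0]], [[0.3, 0, 0], [0, 0, 0]], [[0.3, 0, 0], [0, 0, 0]], [[0.3, 0, 0], [0, 0, 0]]])

```text
clock: 28.8
ee_pos: [0.477, -0.3655, 0.0553]
eef_rot: [-0.0, 1.0, 0.017, -0.0]
wrist_force: [-1.1, 1.1, -0.6]
width: -0.002
```

Emit:
step_arm(rows=[[[0.3, 0, 0], [0, 0, 0]], [[0.3, 0, 0], [0, 0, 0]], [[0.3, 0, 0], [0, 0, 0]], [[0.3, 0, 0], [0, 0, 0]], [[0.3, 0, 0], [0, 0, 0]]])

```text
clock: 29.3
ee_pos: [0.5144, -0.3643, 0.0553]
eef_rot: [-0.0, 1.0, 0.017, -0.0]
wrist_force: [-0.6, 1.1, -0.5]
width: 0.001
```

Emit:
step_arm(rows=[[[0.25, 0, 0], [0, 0, 0]], [[0.2, 0, 0], [0, 0, 0]], [[0.1, 0, 0], [0, 0, 0]], [[0.1, 0, 0], [0, 0, 0]], [[0, 0, 0], [0, 0, 0]]])

```text
clock: 29.8
ee_pos: [0.5303, -0.364, 0.0555]
eef_rot: [0.0, 1.0, 0.017, 0.0]
wrist_force: [0.6, -0.1, -0.0]
width: -0.001
```

Emit:
step_arm(rows=[[[0.1, 0, 0], [0, 0, 0]], [[0.1, 0, 0], [0, 0, 0]], [[0.1, 0, 0], [0, 0, 0]], [[0, 0, 0], [0, 0, 0]]])

```text
clock: 30.2
ee_pos: [0.5379, -0.3636, 0.0554]
eef_rot: [0.0, 1.0, 0.017, 0.0]
wrist_force: [0.7, 0.3, -0.1]
width: -0.005
```

Run:
```python
from go import *
s=rep([.545,-.365,.055],Rdown(2))
b=env.read_camera("side");crop(b,220,10,420,180,4,'sd16.png')
```

```text
pos [ 0.53792212 -0.36357149  0.05538909] F [ 0.7  0.3 -0.1] w -0.005 t 30.2
tool z [ 5.e-04 -2.e-04 -1.e+00] x [0.999 0.034 0.   ]
shift units [0.28 0.07 0.02]
turn units [ 0.   -0.   -0.01]
```

View pics/sd16.png

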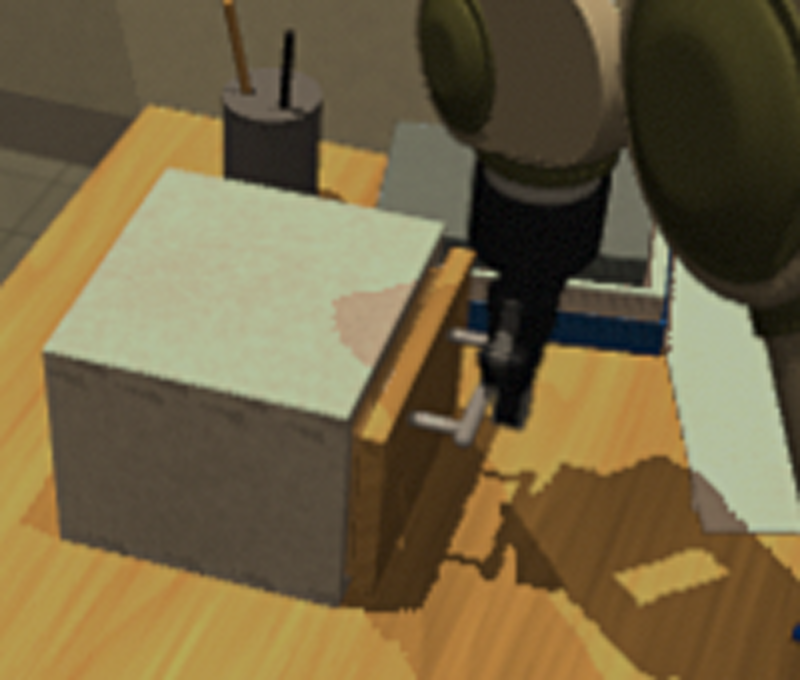

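The drawer is nearly or fully closed. I'll keep pressing gently until I feel the stop.

Emit:
step_arm(rows=[[[0.1, 0, 0], [0, 0, 0]], [[0.1, 0, 0], [0, 0, 0]], [[0, 0, 0], [0, 0, 0]]])

```text
clock: 30.55
ee_pos: [0.5429, -0.3633, 0.0554]
eef_rot: [0.0, 1.0, 0.017, 0.0]
wrist_force: [-0.5, 0.3, -0.5]
width: 0.002
```

Emit:
step_arm(rows=[[[0.1, 0, 0], [0, 0, 0]], [[0, 0, 0], [0, 0, 0]]])

```text
clock: 30.75
ee_pos: [0.5446, -0.3633, 0.0553]
eef_rot: [-0.0, 1.0, 0.017, -0.001]
wrist_force: [-4.3, 0.2, 1.7]
width: -0.0
```

Emit:
step_arm(rows=[[[0.1, 0, 0], [0, 0, 0]], [[0, 0, 0], [0, 0, 0]]])

```text
clock: 30.95
ee_pos: [0.5446, -0.3633, 0.0553]
eef_rot: [-0.001, 1.0, 0.017, -0.004]
wrist_force: [-18.1, 2.4, 7.8]
width: -0.003
```

It stopped hard at x=0.5446, about 0.12 m of travel. I'm backing off and checking everything.

Emit:
step_arm(rows=[[[-0.3, 0, 0], [0, 0, 0]], [[-1, 0, 0], [0, 0, 0]], [[-1, 0, 0], [0, 0, 0]], [[-0.5, 0, -1], [0, 0, 0]], [[0, 0, -1], [0, 0, 0]]])

```text
clock: 31.45
ee_pos: [0.4762, -0.3656, 0.1058]
eef_rot: [-0.001, 1.0, 0.016, -0.0]
wrist_force: [1.0, -0.1, 0.7]
width: -0.003
```

Emit:
step_arm(rows=[[[-0.6, 0, -1], [0, 0, 0]], [[-1, 0, -1], [0, 0, 0]], [[-1, 0, -1], [0, 0, 0]], [[-1, 0, -1], [0, 0, 0]], [[-1, 0, 0], [0, 0, 0]]])

```text
clock: 31.95
ee_pos: [0.3627, -0.3706, 0.2088]
eef_rot: [0.003, 1.0, 0.017, 0.002]
wrist_force: [-0.4, -0.8, 0.1]
width: 0.006
```

Emit:
step_arm(rows=[[[0, 0, 0], [0, 0, 0]], [[0, 0, 0], [0, 0, 0]]])

```text
clock: 32.15
ee_pos: [0.3628, -0.3696, 0.2055]
eef_rot: [0.0, 1.0, 0.016, 0.0]
wrist_force: [0.1, -0.2, 0.3]
width: 0.0
```

Run:
```python
from go import *
s=rep([.3,-.365,.25])
a=env.read_camera("scene");b=env.read_camera("side")
cv2.imwrite('pics/scZ.png',a['color'][:,:,::-1]);cv2.imwrite('pics/sdZ.png',b['color'][:,:,::-1])
crop(a,40,170,260,370,3,'scZd.png')
```

```text
pos [ 0.36275251 -0.36955984  0.20551662] F [ 0.1 -0.2  0.3] w 0.0 t 32.15
tool z [ 9.e-04 -4.e-04 -1.e+00] x [0.999 0.033 0.001]
shift units [-2.5  -0.26 -1.78]
```

View pics/scZ.png

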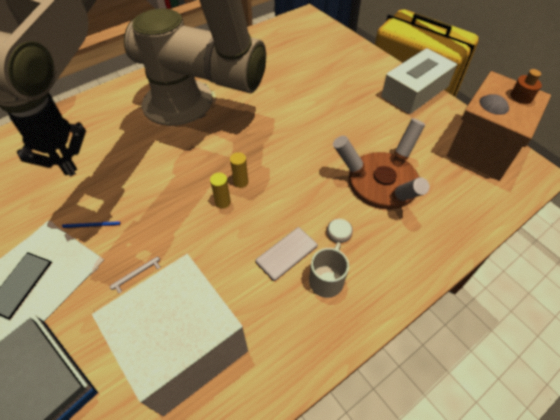

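View pics/sdZ.png

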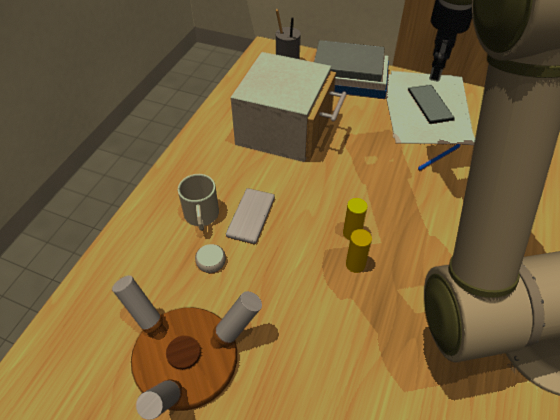

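View pics/scZd.png

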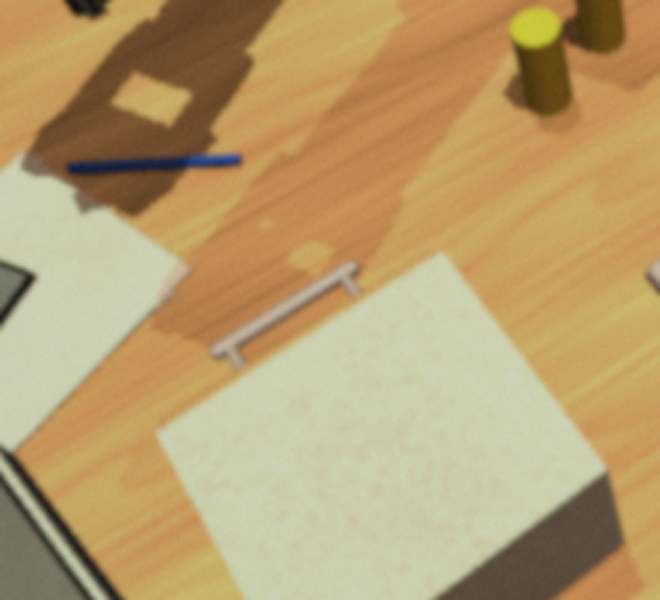

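Run:
```python
from go import *
a=env.read_camera("scene");b=env.read_camera("side")
print(plane(a,(40+214/3,170+352/3),.112),plane(a,(40+355/3,170+268/3),.112))
crop(b,220,40,370,170,5,'sdZd.png')
```

```text
[ 0.56365688 -0.4143956   0.112     ] [ 0.56228506 -0.31055204  0.112     ]
```

View pics/sdZd.png

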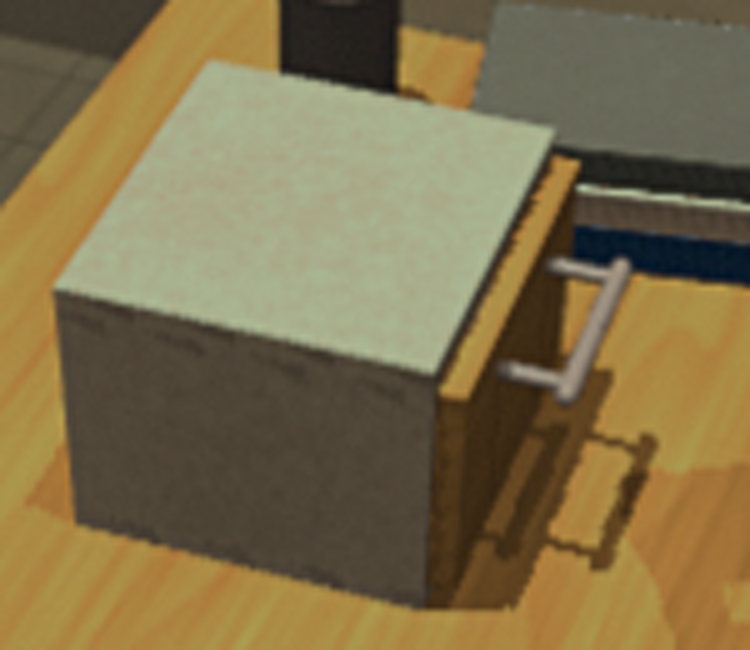

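The panel is flush against the unit and the handle moved from 0.442 to 0.563, about 0.12 m. The first sleeve sits on the leg, and the mug, power bank, case and yellow tubes have not moved. Handing in.

```bash
python3 -c "
from bench import env
print(env.job_done())"
```

```text
the job is handed in; nothing more can be done
None
```

I finished the job and handed it in at about 32 s. One sleeve is home on the leg, the other stands in the drawer, and the drawer is shut.

- **Sleeve on the leg:** I tried the grey sleeve nearer the stand first. It slid on with under 4 N of side force, went past the 25 mm stop point without resistance, and met the shoulder within about 1 mm of the expected depth. A last nudge after it touched peaked at about 28 N. After release its top measured z≈126 mm at radius 130 mm, against 130 and 126 expected. I put the 4 mm difference down to play; a sleeve stopping short would show about 152 mm.
- **Sleeve in the drawer:** I did not try the second sleeve on the leg, because the first already fitted and occupied it. I took it to be the one that stops short and stood it upright in the drawer. It was still upright early in the push, the last time it was in view.
- **Drawer:** It took about 2 N to slide over about 120 mm and stopped hard at the end, where I pressed with about 20 N. The last pictures show the panel flush with the unit.

**First grasp failed:** The real fingertips sit about 30 mm behind the stated tool point when shut and 45 mm when open. Because of that, my first grasp closed on top of the first sleeve and pressed down with about 56 N at the wrist. I raised the hand, saw the sleeve still upright in its place, corrected the offset and carried on.

In the last pictures the mug, power bank, case and yellow tubes were where they started, and the robot was touching nothing.

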